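# Gauge the gold overcaps and sort them

## Robot

A 6-joint arm with a two-finger parallel gripper is mounted at the origin on the work surface. World frame = base frame: x ahead of the robot, y to its left, z up, the work surface at z = 0. Lengths are in m, angles in rad, forces in N, time in s.
With the tool pointing down it reaches from about 0.3 to 0.85 m from the base axis. Payload 5.4 kg.
Tool frame: the origin (TCP) lies on the centre line of the jaws, within the pads' length; the fingertips stand 22 mm ahead of it and the grasp point (between the pads) lies 3 mm ahead of it (bot.tips_ahead is the distance from the TCP to the fingertips, in m); y points along the fingers, x is the direction in which the jaws open and shut, and the axes are right-handed (so a half turn about y gives the same grasp; the last joint's range is limited). The gripper opens to 85 mm and grips with 20 to 120 N. Pads are 22 mm wide; open, the fingers measure 114 mm over their backs; the gripper's body (76 mm by 85 mm) begins 54 mm behind the grasp point. The pads swing forward as they close: fully open they stand 13 mm farther back than shut.
Start: joints at [-0.21, 0.158, 1.597, -0, 1.386, -0.21], TCP at [0.575, -0, 0.253] pointing down, gripper open.
Joint ranges: [-2.91, 2.91], [-0.94, 2.29], [0.18, 2.7], [-1.29, 4.43], [0.17, 2.64], [-3, 3]. Speed limits (rad/s): [2.57, 2.57, 3.14, 3.14, 3.14, 3.14].

## Interface

Orientations are given as a rotation vector (axis times angle).
In Python, from workcell import bot gives the robot as it stands.
- The arm moves only by the tool drive_tool, never from a script. Its argument "rows" is a list of rows, each an object of numbers: "hand": the finger opening in m, from 0 to 0.0854; "dx", "dy", "dz": the shift along the world's x, y, z in m; "rx", "ry", "rz": the turn, a rotation vector about the world's x, y, z in rad. A call has 1 to 10 rows; each row is the pose to reach, as a shift and turn from the pose measured when the call began; what a row does not reach only later rows make up. A row lasts 1/12 s, in which the tool goes at most 41.7 mm and 7.16 degrees, less where a joint would pass 70% of its speed; a pose out of reach is approached as far as the arm can. A call with a gripper value outside its range is refused whole. The fingers move at their own pace and stop on an object; "force" is the grip in N (left out, the last holds). Time passes only in rows, so rows that repeat a pose let the fingers close. It gives the time, the measured TCP pose, the force and the opening at its end, in the units of the state.
- bot.sense(): the state, without advancing time (a new reading comes with each control period).
- bot.snapshot(name): name is "scene" or "side" or "wrist"; returns (picture, depth): 480x640x3 uint8, red, green, blue; 480x640 float32, m along the optical axis (not along the pixel's ray), 0 where there is no reading.
- bot.camera_params(name): a dict with "K" (3x3 intrinsics, pixels), "world_to_cam" (4x4, takes a point from world to camera coordinates). Camera axes: x right, y down, z forward; pixel columns grow to the right and rows downward; lengths in m; the calibration is good to about 2 mm. A picture is of the moment at which its call begins: read the wrist's pose just before it. camera_params takes no time and is no camera call; for the wrist camera it gives the pose at the moment of the call.
- bot.job_done(): hands the job in, once; it reports no verdict.
Trained networks look in the newest picture that a camera, given by its name, has taken for a name from the list of things; names that differ only in an ending like _2 or _b are one class to them, and where a whole thing is asked for, a point or a joint stands for the part that bears it (a point fixed in the world has none). Each returns a list of dicts, best first, with "p" (0 to 1); they miss things now and then, are a little off and sometimes report something else, mostly with a low value. They report only what shows in the picture. A call takes as long as a camera call. They do not tell look-alikes from the thing itself.
- bot.search_frame(camera, target): "box" ([left, top, width, height] in pixels, round what is visible of it).
- bot.cut_out(camera, target): "mask" (480x640 bool, what is visible of it) and "box" ([left, top, width, height] in pixels, round what is visible of it).
The state is a dict: "time": time; "q": joint angles; "dq": joint speeds; "tau": joint torques, N m; "position": TCP position; "orientation": TCP orientation; "force": force on the tool from outside, world axes, zero at the start; "ft_torque": the same for the moment, N m; "gripper_width": finger opening in m.
Only numpy, scipy, OpenCV 4.12 (cv2) and the standard library are available. Lean on these libraries where they do the work, as an engineer would, in place of code of your own. Each camera call takes 0.05 s, during which the arm holds its last target. There are 200 camera calls.

## Task

Seat the fit gauge flat in the pocket of its black holder, rocking it in corner first if it is tight. Then take the gold caps one after another, beginning at the end of the row to the robot's left, and slide each down over the gauge pin as far as it goes: stand the caps that go right down to the block wholly on the long grey mat and those that stop part way wholly on the round rubber mat, upright. Leave the gauge seated and do not disturb the bottles and the buffer block standing around.

Things in the scene. Friction and masses are not known exactly. Their poses are not given: they have to be found in the camera images.
- holder: Fixed black rectangular holder, 110 x 90 mm (its x, y) and 22 mm high, with one rectangular pocket in the middle of its top: 62 x 42 mm (long side along x), 12 mm deep, so the pocket floor is 10 mm above the holder's underside. Origin at the centre of its underside, z up. Stays where it is.
- gauge: Loose fit gauge, 250 g: aluminium block 60 x 40 mm (x, y), 26 mm high, with an upright stepped steel pin in the middle of its top: thick part 28 mm across, 12 mm tall; above it a nose 21 mm across, 8 mm tall, tapered at the end. Origin: centre of the block's underside, z up. Fits the pocket either way round, 1 mm play a side; seated, 14 mm of the block stand out. Starts upright on the table.
- pin_foot (a point): Point on the gauge: the pin's axis at the block's top face, 26 mm above the block's underside; z along the pin, upwards.
- strip: White flat strip on the table, 60 (x) by 330 mm (y), too thin to matter, on which the caps stand in a row at about y = +132, +66, 0, -66, -132 mm (places 1 to 5; place 1, the +y end, is to the robot's left; 4 and 5 may be empty). Origin at its centre.
- long_mat: Grey rectangular mat flat on the table, 290 mm (x) by 90 mm (y), too thin to matter: for good caps. Origin at its centre.
- round_mat: Round dark rubber mat flat on the table, 190 mm in diameter, too thin to matter: for tight caps. Origin at its centre.
- cap1a: Gold pot overcap from place 1, if present (at most one of cap1a, cap1b). Plain cylinder 42 mm across, 28 mm tall, 40 g, closed on top, bore 23 mm deep from below. All look alike; a good one (bore 31 mm) slides down the pin until its rim meets the block, a tight one (24.5 mm) stops on the thick part, 12 mm above the block; only the pin tells. Origin: centre of its open underside, z up.
- cap1b: Gold pot overcap from place 1, if present (at most one of cap1a, cap1b). Plain cylinder 42 mm across, 28 mm tall, 40 g, closed on top, bore 23 mm deep from below. All look alike; a good one (bore 31 mm) slides down the pin until its rim meets the block, a tight one (24.5 mm) stops on the thick part, 12 mm above the block; only the pin tells. Origin: centre of its open underside, z up.
- cap2a: Gold pot overcap from place 2, if present (at most one of cap2a, cap2b). Plain cylinder 42 mm across, 28 mm tall, 40 g, closed on top, bore 23 mm deep from below. All look alike; a good one (bore 31 mm) slides down the pin until its rim meets the block, a tight one (24.5 mm) stops on the thick part, 12 mm above the block; only the pin tells. Origin: centre of its open underside, z up.
- cap2b: Gold pot overcap from place 2, if present (at most one of cap2a, cap2b). Plain cylinder 42 mm across, 28 mm tall, 40 g, closed on top, bore 23 mm deep from below. All look alike; a good one (bore 31 mm) slides down the pin until its rim meets the block, a tight one (24.5 mm) stops on the thick part, 12 mm above the block; only the pin tells. Origin: centre of its open underside, z up.
- cap3a: Gold pot overcap from place 3, if present (at most one of cap3a, cap3b). Plain cylinder 42 mm across, 28 mm tall, 40 g, closed on top, bore 23 mm deep from below. All look alike; a good one (bore 31 mm) slides down the pin until its rim meets the block, a tight one (24.5 mm) stops on the thick part, 12 mm above the block; only the pin tells. Origin: centre of its open underside, z up.
- cap3b: Gold pot overcap from place 3, if present (at most one of cap3a, cap3b). Plain cylinder 42 mm across, 28 mm tall, 40 g, closed on top, bore 23 mm deep from below. All look alike; a good one (bore 31 mm) slides down the pin until its rim meets the block, a tight one (24.5 mm) stops on the thick part, 12 mm above the block; only the pin tells. Origin: centre of its open underside, z up.
- cap4a: Gold pot overcap from place 4, if present (at most one of cap4a, cap4b). Plain cylinder 42 mm across, 28 mm tall, 40 g, closed on top, bore 23 mm deep from below. All look alike; a good one (bore 31 mm) slides down the pin until its rim meets the block, a tight one (24.5 mm) stops on the thick part, 12 mm above the block; only the pin tells. Origin: centre of its open underside, z up.
- cap4b: Gold pot overcap from place 4, if present (at most one of cap4a, cap4b). Plain cylinder 42 mm across, 28 mm tall, 40 g, closed on top, bore 23 mm deep from below. All look alike; a good one (bore 31 mm) slides down the pin until its rim meets the block, a tight one (24.5 mm) stops on the thick part, 12 mm above the block; only the pin tells. Origin: centre of its open underside, z up.
- cap5a: Gold pot overcap from place 5, if present (at most one of cap5a, cap5b). Plain cylinder 42 mm across, 28 mm tall, 40 g, closed on top, bore 23 mm deep from below. All look alike; a good one (bore 31 mm) slides down the pin until its rim meets the block, a tight one (24.5 mm) stops on the thick part, 12 mm above the block; only the pin tells. Origin: centre of its open underside, z up.
- cap5b: Gold pot overcap from place 5, if present (at most one of cap5a, cap5b). Plain cylinder 42 mm across, 28 mm tall, 40 g, closed on top, bore 23 mm deep from below. All look alike; a good one (bore 31 mm) slides down the pin until its rim meets the block, a tight one (24.5 mm) stops on the thick part, 12 mm above the block; only the pin tells. Origin: centre of its open underside, z up.
- polish1: Bystander, to be left alone: 30 mm square polish bottle with a round cap, 74 mm tall. Origin at the centre of its underside.
- polish2: Bystander, to be left alone: 30 mm square polish bottle with a round cap, 74 mm tall. Origin at the centre of its underside.
- polish3: Bystander, to be left alone: 30 mm square polish bottle with a round cap, 74 mm tall. Origin at the centre of its underside.
- buffer: Bystander, to be left alone: nail buffer block, 90 x 28 x 28 mm, lying flat, long side along its x. Origin at the centre of its underside.
- dropper: Bystander, to be left alone: amber dropper bottle, 48 mm in diameter, 100 mm tall. Origin at the centre of its underside.
Not all that is in view belongs to the job. Leave any blue look-alike of the cap1a alone.

How it is judged:
By the outcome, as a careful person would: the job done as asked, in the order asked, and still so for the second after the job is handed in, with the robot touching nothing.
Of cap1a, cap1b only 1 to 1 are there at a start; the rules pass over those that are not, and their reading is None.
Of cap2a, cap2b only 1 to 1 are there at a start; the rules pass over those that are not, and their reading is None.
Of cap3a, cap3b only 1 to 1 are there at a start; the rules pass over those that are not, and their reading is None.
Of cap4a, cap4b only 1 to 1 are there at a start; the rules pass over those that are not, and their reading is None.
Of cap5a, cap5b only 1 to 1 are there at a start; the rules pass over those that are not, and their reading is None.
Of cap4a, cap4b, cap5a, cap5b only 2 to 4 are there at a start; the rules pass over those that are not, and their reading is None.
At some moment in a run one of cap1a, cap1b, cap2a, cap2b, cap3a, cap3b, cap4a, cap4b, cap5a, cap5b may be knocked a few centimetres aside while the robot is not near it.
It also fails if it takes over 210 s, if anything falls off the work surface, if the arm or the gripper's body presses on something with over 40 N, if the wrist force passes 120 N, or if a joint passes its speed limit or range.

## Working session

There is one attempt and no reset: what is moved stays moved. The work goes in short steps, Python scripts to look and compute and a tool call to move; the robot and the scene stay as the last step left them, time stands still between calls to the robot, and variables do not carry over. Pictures are saved under pics/ and viewed, about 12 in all and at most 16, crops included, and the job is handed in when it is done.

Besides the shell and the picture viewer there is one more tool, called after "Emit:" as name(argument=value, ...) on one line, values as JSON. drive_tool: Moves the arm, as the interface text tells. Its arguments: {"type":"object","properties":{"rows":{"type":"array","items":{"type":"object","properties":{"hand":{"type":"number"},"dx":{"type":"number"},"dy":{"type":"number"},"dz":{"type":"number"},"rx":{"type":"number"},"ry":{"type":"number"},"rz":{"type":"number"}}}},"force":{"type":"number"}},"required":["rows"]}

```bash
ls; mkdir -p pics
python3 - <<'E'
from workcell import bot
import cv2,numpy as np
print(bot.sense())
ims=[]
for n in ("scene","side"):
    im,d=bot.snapshot(n); np.savez(f'/tmp/{n}.npz',im=im,d=d,**bot.camera_params(n))
    cv2.imwrite(f'pics/{n}0.png',im[:,:,::-1])
    for t in ("holder","gauge","strip","long_mat","round_mat","cap1a","polish1","buffer","dropper"):
        print(n,t,[(np.round(r['box']).astype(int).tolist(),round(float(r['p']),2)) for r in bot.search_frame(n,t)])
E
```

```text
pics
{'time': 0.0, 'q': array([-2.10103111e-01,  1.59026878e-01,  1.59825810e+00, -3.77276301e-05,
        1.38617203e+00, -2.10078284e-01]), 'dq': array([-0.00015333,  0.0005348 , -0.00088774,  0.00028608, -0.00104882,
        0.00061939]), 'tau': array([ 1.96016467e-04, -3.96006632e+01, -3.31426942e+01, -2.07608541e-04,
        8.36965773e-03, -3.09808388e-05]), 'position': array([5.74437242e-01, 8.63291794e-05, 2.52316350e-01]), 'orientation': array([-1.57044331e+00,  1.45209739e-03,  1.42403375e-03]), 'force': array([-0.83719734,  0.14698346,  0.56503121]), 'ft_torque': array([-0.01931767, -0.0115513 ,  0.02857343]), 'gripper_width': 0.08532221687269341}
scene holder [([191, 233, 82, 76], 0.63)]
scene gauge [([298, 189, 33, 41], 0.94), ([432, 287, 29, 34], 0.3)]
scene strip [([261, 234, 169, 129], 0.64), ([328, 139, 150, 77], 0.5), ([269, 311, 29, 36], 0.46)]
scene long_mat [([329, 132, 154, 85], 0.86)]
scene round_mat [([80, 313, 137, 120], 0.67)]
scene cap1a [([442, 243, 28, 34], 0.81), ([395, 225, 24, 27], 0.75), ([354, 187, 24, 25], 0.58)]
scene polish1 [([432, 284, 32, 40], 0.75), ([283, 140, 14, 20], 0.65), ([369, 359, 34, 47], 0.63), ([82, 311, 136, 119], 0.4)]
scene buffer [([142, 218, 33, 54], 0.85)]
scene dropper [([274, 420, 42, 56], 0.88)]
side holder [([263, 273, 85, 64], 0.84)]
side gauge [([237, 229, 31, 24], 0.84)]
side strip [([289, 202, 122, 95], 0.61), ([153, 215, 23, 39], 0.27)]
side long_mat [([158, 171, 135, 60], 0.84)]
side round_mat [([339, 330, 149, 117], 0.93)]
side cap1a [([245, 203, 21, 20], 0.83), ([328, 178, 22, 21], 0.77), ([298, 189, 20, 25], 0.61)]
side polish1 [([379, 171, 12, 38], 0.81), ([433, 204, 25, 43], 0.72), ([154, 215, 23, 43], 0.59)]
side buffer [([212, 336, 72, 49], 0.73)]
side dropper []
```

View images.

View pics/scene0.png

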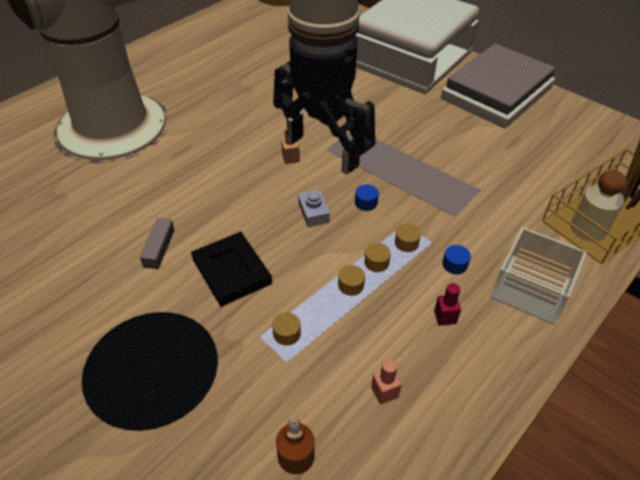

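View pics/side0.png

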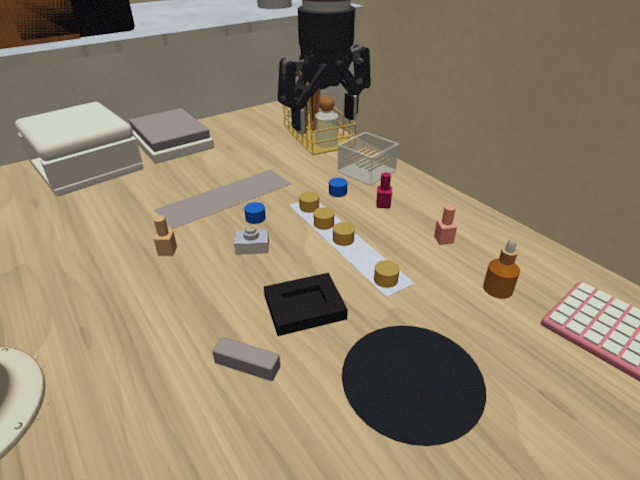

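```bash
cat > h.py <<'E'
import cv2,numpy as np
from workcell import bot
def cloud(d,P):
    K=P['K'];T=np.linalg.inv(P['world_to_cam'])
    v,u=np.mgrid[:480,:640]
    c=np.stack([(u-K[0,2])/K[0,0]*d,(v-K[1,2])/K[1,1]*d,d],-1)
    w=c@T[:3,:3].T+T[:3,3]; w[d<=0]=np.nan; return w
def hsvmask(im,lo,hi): return cv2.inRange(cv2.cvtColor(im,cv2.COLOR_RGB2HSV),lo,hi)
def blobs(m,n=60):
    k,l,s,c=cv2.connectedComponentsWithStats(m)
    return [(l==i,c[i]) for i in range(1,k) if s[i,4]>=n]
E
python3 - <<'E'
from h import *
np.set_printoptions(precision=4,suppress=True)
for n in("scene","side"):
    z=np.load(f'/tmp/{n}.npz');im,d=z['im'],z['d'];w=cloud(d,z)
    print(n,'gold')
    for m,c in blobs(hsvmask(im,(15,130,90),(28,255,255))):
        p=w[m];p=p[~np.isnan(p[:,0])]
        if len(p)==0: continue
        zt=np.percentile(p[:,2],95)
        if .015<zt<.05:
            t=p[abs(p[:,2]-zt)<.004]; print(c,m.sum(),'top',(t.min(0)+t.max(0))/2,np.ptp(t,axis=0))
    for t in ("gauge","holder","strip","long_mat","round_mat","polish1","buffer","dropper"):
        for r in bot.cut_out(n,t):
            if r['p']<.5: continue
            p=w[r['mask']];p=p[~np.isnan(p[:,0])]
            zt=np.percentile(p[:,2],97)
            q=p if t in("strip","long_mat","round_mat") else p[p[:,2]>.006]
            if len(q)<10: continue
            rect=cv2.minAreaRect((q[:,:2]*1000).astype(np.float32))
            print(t,round(r['p'],2),r['box'],'zt %.3f'%zt,np.round(rect[0]),np.round(rect[1]),round(rect[2],1))
E
```

```text
scene gold
[408.2033 232.3654] 364 top [0.6373 0.1434 0.0285] [0.0397 0.0398 0.0055]
[376.828  252.2937] 378 top [0.6268 0.0748 0.0284] [0.0405 0.0384 0.0052]
[350.8289 275.4578] 415 top [0.6265 0.0103 0.0286] [0.0404 0.038  0.0053]
[285.5146 324.0643] 513 top [ 0.6148 -0.1211  0.0284] [0.0405 0.0385 0.0053]
gauge 0.56 [297.7, 190.4, 33.0, 35.1] zt 0.043 [475.  90.] [41. 63.] 58.5
holder 0.72 [192.3, 231.4, 78.0, 77.8] zt 0.024 [467. -96.] [ 91. 115.] 72.9
holder 0.6 [275.1, 421.3, 41.1, 50.1] zt 0.094 [ 750. -244.] [46. 48.] 42.6
strip 0.79 [261.5, 232.5, 167.3, 130.3] zt 0.004 [627.  12.] [333.  66.] 86.3
long_mat 0.62 [327.2, 133.6, 151.4, 85.2] zt 0.003 [515. 289.] [292.  94.] 2.7
round_mat 0.56 [79.9, 314.4, 137.4, 118.1] zt 0.003 [ 510. -289.] [189. 189.] 46.8
polish1 0.98 [282.6, 134.7, 16.6, 30.3] zt 0.059 [343. 168.] [30. 32.] 54.7
polish1 0.86 [434.3, 285.1, 26.8, 39.1] zt 0.075 [771.  60.] [30. 30.] 48.5
polish1 0.82 [372.0, 359.1, 31.3, 46.7] zt 0.074 [780. -99.] [31. 30.] 63.4
buffer 0.94 [140.6, 217.3, 33.8, 54.9] zt 0.030 [ 341. -143.] [29. 94.] 35.0
dropper 0.68 [274.
[... 368 characters left out ...]
holder 0.83 [265.6, 271.7, 82.0, 65.5] zt 0.022 [467. -95.] [ 93. 111.] 72.9
strip 0.88 [291.0, 203.7, 121.9, 92.5] zt 0.001 [628.  14.] [334.  63.] 87.0
long_mat 0.87 [158.9, 167.7, 134.0, 61.0] zt 0.002 [519. 290.] [293.  96.] 3.1
round_mat 0.68 [341.7, 329.4, 144.3, 119.0] zt 0.001 [ 512. -290.] [190. 190.] 68.0
polish1 0.9 [378.0, 170.6, 16.0, 37.5] zt 0.073 [808. 103.] [151.  30.] 48.3
polish1 0.84 [152.8, 213.2, 24.0, 45.0] zt 0.074 [342. 170.] [33. 30.] 53.2
polish1 0.68 [436.9, 204.9, 16.8, 39.3] zt 0.073 [779. -99.] [29. 30.] 62.4
buffer 0.56 [214.7, 336.0, 65.9, 47.9] zt 0.029 [ 341. -143.] [29. 90.] 34.2
dropper 0.77 [482.5, 238.6, 40.2, 59.3] zt 0.091 [ 745. -247.] [38. 46.] 43.3
```

Run:
```python
from h import *
np.set_printoptions(precision=4,suppress=True)
print(bot.tips_ahead, [a for a in dir(bot) if a[0]!='_'])
for n in("scene","side"):
    z=np.load(f'/tmp/{n}.npz');im,d=z['im'],z['d'];w=cloud(d,z)
    for m,c in blobs(hsvmask(im,(105,150,50),(130,255,255))):
        p=w[m];p=p[~np.isnan(p[:,0])]
        print(n,c,m.sum(),(p.min(0)+p.max(0))/2,p[:,2].max())
```

```text
0.022 ['MotionError', 'camera_params', 'cut_out', 'job_done', 'search_frame', 'sense', 'snapshot', 'tips_ahead']
scene [366.5289 193.997 ] 329 [0.5273 0.1727 0.0191] 0.03140276463053171
scene [457.1241 255.6715] 411 [0.7246 0.158  0.0235] 0.03168762469974806
side [337.5084 186.8294] 299 [0.7268 0.1784 0.0135] 0.028931297599501637
side [254.4731 212.3909] 353 [0.5255 0.1928 0.0146] 0.02970531371536894
```

Emit:
drive_tool(rows=[{"dx": -0.1,"dy": 0.09,"dz": 0,"rz": 1.02,"hand": 0.085},{"dx": -0.1,"dy": 0.09,"dz": 0,"rz": 1.02},{"dx": -0.1,"dy": 0.09,"dz": 0,"rz": 1.02},{"dx": -0.1,"dy": 0.09,"dz": 0,"rz": 1.02},{"dx": -0.1,"dy": 0.09,"dz": 0,"rz": 1.02},{"dx": -0.1,"dy": 0.09,"dz": 0,"rz": 1.02},{"dx": -0.1,"dy": 0.09,"dz": 0,"rz": 1.02},{"dx": -0.1,"dy": 0.09,"dz": 0,"rz": 1.02},{"dx": -0.1,"dy": 0.09,"dz": 0,"rz": 1.02},{"dx": -0.1,"dy": 0.09,"dz": 0,"rz": 1.02}])

```text
invalid input at $.rows[0]: expected keys hand, dx, dy, dz, rx, ry, rz
```

Emit:
drive_tool(rows=[{"hand": 0.085,"dx": -0.1,"dy": 0.09,"dz": 0,"rx": 0,"ry": 0,"rz": 1.02},{"hand": 0.085,"dx": -0.1,"dy": 0.09,"dz": 0,"rx": 0,"ry": 0,"rz": 1.02},{"hand": 0.085,"dx": -0.1,"dy": 0.09,"dz": 0,"rx": 0,"ry": 0,"rz": 1.02},{"hand": 0.085,"dx": -0.1,"dy": 0.09,"dz": 0,"rx": 0,"ry": 0,"rz": 1.02},{"hand": 0.085,"dx": -0.1,"dy": 0.09,"dz": 0,"rx": 0,"ry": 0,"rz": 1.02},{"hand": 0.085,"dx": -0.1,"dy": 0.09,"dz": 0,"rx": 0,"ry": 0,"rz": 1.02},{"hand": 0.085,"dx": -0.1,"dy": 0.09,"dz": 0,"rx": 0,"ry": 0,"rz": 1.02},{"hand": 0.085,"dx": -0.1,"dy": 0.09,"dz": 0,"rx": 0,"ry": 0,"rz": 1.02},{"hand": 0.085,"dx": -0.1,"dy": 0.09,"dz": 0,"rx": 0,"ry": 0,"rz": 1.02},{"hand": 0.085,"dx": -0.1,"dy": 0.09,"dz": 0,"rx": 0,"ry": 0,"rz": 1.02}])

```text
time: 2.63
position: [0.475, 0.09, 0.2534]
orientation: [-1.421, -0.793, 0.793]
force: [-0.9, -0.1, 0.3]
gripper_width: 0.085
```

Run:
```python
from h import *
np.set_printoptions(precision=4,suppress=True)
s=bot.sense();print(s['position'],s['orientation'],s['q'])
P=bot.camera_params('wrist');im,d=bot.snapshot('wrist');w=cloud(d,P)
np.savez('/tmp/w.npz',im=im,d=d,**P)
print(np.linalg.inv(P['world_to_cam']))
cv2.imwrite('pics/w1.png',im[:,:,::-1])
for t in ('gauge','holder'):
  for r in bot.cut_out('wrist',t):
    p=w[r['mask']];p=p[~np.isnan(p[:,0])]
    q=p[(p[:,2]>.008)&(p[:,2]<.05)]
    if len(q)>50:
      for lab,k in (('all',q),('top26',q[abs(q[:,2]-.026)<.003]),('pin',q[q[:,2]>.034])):
        if len(k)>20:
          R=cv2.minAreaRect((k[:,:2]*1000).astype(np.float32)); print(t,round(r['p'],2),r['box'],lab,len(k),np.round(R[0],1),np.round(R[1],1),round(R[2],1),np.median(k[:,2]))
```

```text
[0.475  0.09   0.2534] [-1.4214 -0.7932  0.7929] [-0.0634 -0.0836  1.8459  0.      1.3792 -1.0813]
[[ 0.5251  0.8046  0.2772  0.4035]
 [ 0.851  -0.4964 -0.1712  0.1343]
 [-0.0002  0.3258 -0.9454  0.3743]
 [ 0.      0.      0.      1.    ]]
gauge 0.63 [297.9, 165.9, 48.3, 71.0] all 3245 [474.5  92.6] [40.  60.1] 58.9 0.026239429282642945
gauge 0.63 [297.9, 165.9, 48.3, 71.0] top26 2788 [474.5  92.4] [39.9 60.1] 59.2 0.026182111674191016
gauge 0.63 [297.9, 165.9, 48.3, 71.0] pin 307 [474.2  92.3] [27.  26.9] 59.0 0.043866030091653796
gauge 0.32 [82.8, 228.0, 136.0, 126.2] all 10304 [466.8 -93.9] [ 91.8 110.8] 72.8 0.021666351228234904
gauge 0.32 [82.8, 228.0, 136.0, 126.2] top26 849 [466.6 -92.9] [ 89.4 109.6] 73.0 0.02326445894052631
holder 0.77 [83.1, 227.4, 134.7, 129.2] all 10312 [466.9 -93.9] [ 92.  110.9] 73.0 0.021666351228234904
holder 0.77 [83.1, 227.4, 134.7, 129.2] top26 852 [466.6 -92.9] [ 89.4 109.6] 73.0 0.023264868412696593
```

Emit:
drive_tool(rows=[{"hand": 0.085,"dx": -0.0005,"dy": 0.0024,"dz": -0.04,"rx": 0,"ry": 0,"rz": 0.013},{"hand": 0.085,"dx": -0.0005,"dy": 0.0024,"dz": -0.08,"rx": 0,"ry": 0,"rz": 0.013},{"hand": 0.085,"dx": -0.0005,"dy": 0.0024,"dz": -0.12,"rx": 0,"ry": 0,"rz": 0.013},{"hand": 0.085,"dx": -0.0005,"dy": 0.0024,"dz": -0.16,"rx": 0,"ry": 0,"rz": 0.013},{"hand": 0.085,"dx": -0.0005,"dy": 0.0024,"dz": -0.19,"rx": 0,"ry": 0,"rz": 0.013},{"hand": 0.085,"dx": -0.0005,"dy": 0.0024,"dz": -0.21,"rx": 0,"ry": 0,"rz": 0.013},{"hand": 0.085,"dx": -0.0005,"dy": 0.0024,"dz": -0.2174,"rx": 0,"ry": 0,"rz": 0.013},{"hand": 0.085,"dx": -0.0005,"dy": 0.0024,"dz": -0.2174,"rx": 0,"ry": 0,"rz": 0.013},{"hand": 0.085,"dx": -0.0005,"dy": 0.0024,"dz": -0.2174,"rx": 0,"ry": 0,"rz": 0.013}])

```text
time: 3.53
position: [0.4753, 0.0923, 0.0368]
orientation: [-1.418, -0.803, 0.802]
force: [0.2, -0.6, -0.2]
gripper_width: 0.0846
```

Emit:
drive_tool(force=40, rows=[{"hand": 0.03,"dx": 0,"dy": 0,"dz": 0,"rx": 0,"ry": 0,"rz": 0},{"hand": 0.03,"dx": 0,"dy": 0,"dz": 0,"rx": 0,"ry": 0,"rz": 0},{"hand": 0.03,"dx": 0,"dy": 0,"dz": 0,"rx": 0,"ry": 0,"rz": 0},{"hand": 0.03,"dx": 0,"dy": 0,"dz": 0,"rx": 0,"ry": 0,"rz": 0},{"hand": 0.03,"dx": 0,"dy": 0,"dz": 0,"rx": 0,"ry": 0,"rz": 0},{"hand": 0.03,"dx": 0,"dy": 0,"dz": 0,"rx": 0,"ry": 0,"rz": 0},{"hand": 0.03,"dx": 0,"dy": 0,"dz": 0,"rx": 0,"ry": 0,"rz": 0},{"hand": 0.03,"dx": 0,"dy": 0,"dz": 0,"rx": 0,"ry": 0,"rz": 0},{"hand": 0.03,"dx": 0,"dy": 0,"dz": 0,"rx": 0,"ry": 0,"rz": 0},{"hand": 0.03,"dx": 0,"dy": 0,"dz": 0,"rx": 0,"ry": 0,"rz": 0}])

```text
time: 4.37
position: [0.4763, 0.0923, 0.038]
orientation: [-1.419, -0.805, 0.8]
force: [-0.7, -0.2, 5.6]
gripper_width: 0.0387
```

Emit:
drive_tool(rows=[{"hand": 0.03,"dx": 0,"dy": 0,"dz": 0.03,"rx": 0,"ry": 0,"rz": 0},{"hand": 0.03,"dx": 0,"dy": 0,"dz": 0.06,"rx": 0,"ry": 0,"rz": 0},{"hand": 0.03,"dx": -0.002,"dy": -0.03,"dz": 0.06,"rx": 0,"ry": 0,"rz": 0.05},{"hand": 0.03,"dx": -0.004,"dy": -0.06,"dz": 0.06,"rx": 0,"ry": 0,"rz": 0.1},{"hand": 0.03,"dx": -0.006,"dy": -0.095,"dz": 0.06,"rx": 0,"ry": 0,"rz": 0.16},{"hand": 0.03,"dx": -0.008,"dy": -0.13,"dz": 0.06,"rx": 0,"ry": 0,"rz": 0.22},{"hand": 0.03,"dx": -0.0095,"dy": -0.16,"dz": 0.06,"rx": 0,"ry": 0,"rz": 0.24},{"hand": 0.03,"dx": -0.0095,"dy": -0.1858,"dz": 0.06,"rx": 0,"ry": 0,"rz": 0.24},{"hand": 0.03,"dx": -0.0095,"dy": -0.1858,"dz": 0.06,"rx": 0,"ry": 0,"rz": 0.24},{"hand": 0.03,"dx": -0.0095,"dy": -0.1858,"dz": 0.06,"rx": 0,"ry": 0,"rz": 0.24}])

```text
time: 5.2
position: [0.4665, -0.0944, 0.0979]
orientation: [-1.339, -0.985, 0.98]
force: [-0.2, 0.3, -3.0]
gripper_width: 0.0387
```

Run:
```python
from h import *
np.set_printoptions(precision=4,suppress=True)
s=bot.sense();print(s['position'],s['orientation'],s['force'])
P=bot.camera_params('wrist');im,d=bot.snapshot('wrist');w=cloud(d,P)
print(np.linalg.inv(P['world_to_cam'])[:3])
cv2.imwrite('pics/w2.png',im[:,:,::-1])
p=w.reshape(-1,3);zz=p[:,2]
near=(abs(p[:,0]-.467)<.1)&(abs(p[:,1]+.094)<.1)
print(np.histogram(zz[near],bins=np.arange(-.005,.15,.005)))
for r in bot.cut_out('wrist','holder'):
  q=w[r['mask']];q=q[(q[:,2]>.008)&(q[:,2]<.028)];R=cv2.minAreaRect((q[:,:2]*1000).astype(np.float32));print(r['p'],r['box'],R)
for r in bot.cut_out('wrist','gauge'):
  q=w[r['mask']];q=q[(q[:,2]>.05)];print(r['p'],r['box'],len(q),np.percentile(q[:,2],[1,50,99]) if len(q) else '')
```

```text
[ 0.4665 -0.0944  0.0979] [-1.3386 -0.9851  0.9803] [-0.2097  0.2742 -3.0476]
[[ 0.299   0.9013  0.3135  0.386 ]
 [ 0.9543 -0.283  -0.0965 -0.0693]
 [ 0.0018  0.328  -0.9447  0.2186]]
(array([25165, 47816,  1036,  1711,   467, 16240,   625,     0,     0,
           0,     0,     0,     0,   269,   438,   465,   514,  1124,
       12519,  1278,  1612,  1765,  1368,  1171,  1108,  1919,  2990,
        8848,  3653,  3267]), array([-0.005,  0.   ,  0.005,  0.01 ,  0.015,  0.02 ,  0.025,  0.03 ,
        0.035,  0.04 ,  0.045,  0.05 ,  0.055,  0.06 ,  0.065,  0.07 ,
        0.075,  0.08 ,  0.085,  0.09 ,  0.095,  0.1  ,  0.105,  0.11 ,
        0.115,  0.12 ,  0.125,  0.13 ,  0.135,  0.14 ,  0.145]))
0.65 [226.8, 161.4, 185.4, 162.0] ((454.1382751464844, -90.13167572021484), (90.44345092773438, 83.76026153564453), 72.90464782714844)
```

View pics/w2.png

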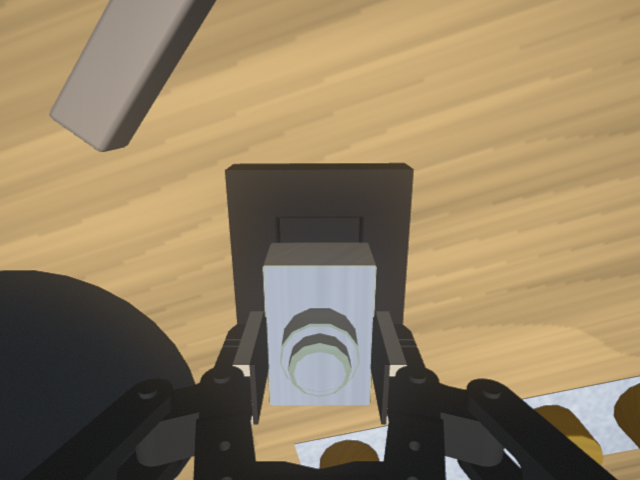

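```bash
cat >> h.py <<'E'
def axes(deg):
    a=np.radians(deg); return np.array([np.cos(a),np.sin(a)]),np.array([np.sin(a),-np.cos(a)])
E
python3 - <<'E'
from h import *
np.set_printoptions(precision=4,suppress=True)
P=bot.camera_params('wrist');im,d=bot.snapshot('wrist');w=cloud(d,P)
s,l=axes(72.9)   # short, long dir
T=bot.sense()['position'][:2]
print(np.arctan2(*(np.linalg.inv(P['world_to_cam'])[1::-1,0]))*57.296)
m=(abs(w[...,2]-.0868)<.004);m[:240]=0;m[:,:262]=0;m[:,378:]=0;m[406:]=0
q=w[m];print('block top z',np.median(q[:,2]),len(q));q2=q[:,:2]-T
R=cv2.minAreaRect((q2*1000).astype(np.float32));print(R)
for r in bot.cut_out('wrist','holder')[:1]:
  q=w[r['mask']];q=q[(q[:,2]>.018)&(q[:,2]<.028)][:,:2]-T
  a=q@s;b=q@l
  print('short edges',np.percentile(a,[.3,99.7]),'mid',np.percentile(a,[.3,99.7]).mean(),'far',b.min(),np.percentile(b,.5))
  # edges at pocket: points below 15mm
  k=w[r['mask']];k=k[(k[:,2]>.007)&(k[:,2]<.013)][:,:2]-T
  k=k[(abs(k@s)<.024)&((k@l)>-.045)]
  print('floor',len(k),np.percentile(k@s,[1,99]),np.percentile(k@l,[1,99]))
E
```

```text
72.81713025243968
block top z 0.08579329868027902 12940
((-1.5917110443115234, 0.5289688110351562), (42.347591400146484, 60.650699615478516), 72.53217315673828)
short edges [-0.0463  0.0432] mid -0.0015466109425367677 far -0.05441502375821492 -0.05415084094604063
floor 1917 [-0.0224  0.0193] [-0.0271 -0.0141]
```

Emit:
drive_tool(rows=[{"hand": 0.03,"dx": 0.0018,"dy": -0.0022,"dz": 0,"rx": 0,"ry": 0,"rz": 0.003},{"hand": 0.03,"dx": 0.0018,"dy": -0.0022,"dz": -0.015,"rx": 0,"ry": 0,"rz": 0.003},{"hand": 0.03,"dx": 0.0018,"dy": -0.0022,"dz": -0.028,"rx": 0,"ry": 0,"rz": 0.003},{"hand": 0.03,"dx": 0.0018,"dy": -0.0022,"dz": -0.034,"rx": 0,"ry": 0,"rz": 0.003},{"hand": 0.03,"dx": 0.0018,"dy": -0.0022,"dz": -0.038,"rx": 0,"ry": 0,"rz": 0.003},{"hand": 0.03,"dx": 0.0018,"dy": -0.0022,"dz": -0.041,"rx": 0,"ry": 0,"rz": 0.003},{"hand": 0.03,"dx": 0.0018,"dy": -0.0022,"dz": -0.041,"rx": 0,"ry": 0,"rz": 0.003}])

```text
time: 6.03
position: [0.4684, -0.0944, 0.0566]
orientation: [-1.335, -0.991, 0.986]
force: [-0.5, -0.1, -2.0]
gripper_width: 0.0387
```

Emit:
drive_tool(rows=[{"hand": 0.03,"dx": 0,"dy": 0,"dz": -0.003,"rx": 0,"ry": 0,"rz": 0},{"hand": 0.03,"dx": 0,"dy": 0,"dz": -0.005,"rx": 0,"ry": 0,"rz": 0},{"hand": 0.03,"dx": 0,"dy": 0,"dz": -0.007,"rx": 0,"ry": 0,"rz": 0},{"hand": 0.03,"dx": 0,"dy": 0,"dz": -0.0085,"rx": 0,"ry": 0,"rz": 0},{"hand": 0.03,"dx": 0,"dy": 0,"dz": -0.0085,"rx": 0,"ry": 0,"rz": 0}])

```text
time: 6.45
position: [0.4685, -0.0945, 0.0482]
orientation: [-1.335, -0.991, 0.986]
force: [0.2, 0.2, -2.4]
gripper_width: 0.0388
```

Emit:
drive_tool(rows=[{"hand": 0.03,"dx": 0,"dy": 0,"dz": -0.001,"rx": 0,"ry": 0,"rz": 0},{"hand": 0.03,"dx": 0,"dy": 0,"dz": -0.002,"rx": 0,"ry": 0,"rz": 0},{"hand": 0.03,"dx": 0,"dy": 0,"dz": -0.002,"rx": 0,"ry": 0,"rz": 0}])

```text
time: 6.7
position: [0.4687, -0.0946, 0.048]
orientation: [-1.334, -0.99, 0.987]
force: [-7.6, 2.8, 18.5]
gripper_width: 0.0383
```

Run:
```python
from h import *
np.set_printoptions(precision=4,suppress=True)
P=bot.camera_params('wrist');im,d=bot.snapshot('wrist');w=cloud(d,P)
cv2.imwrite('pics/w3.png',im[:,:,::-1])
T=bot.sense()['position'][:2];s,l=axes(72.9)
m=(abs(w[...,2]-.036)<.006);m[:200]=0;m[:,:255]=0;m[:,385:]=0;m[406:]=0
q=w[m];print('block top z',np.percentile(q[:,2],[5,50,95]),len(q));q2=q[:,:2]-T
R=cv2.minAreaRect((q2*1000).astype(np.float32));print(R, T)
```

```text
block top z [0.0348 0.0362 0.038 ] 13690
((-1.3545036315917969, 1.0077438354492188), (48.457332611083984, 61.330997467041016), 74.51134490966797) [ 0.4687 -0.0946]
```

View pics/w3.png

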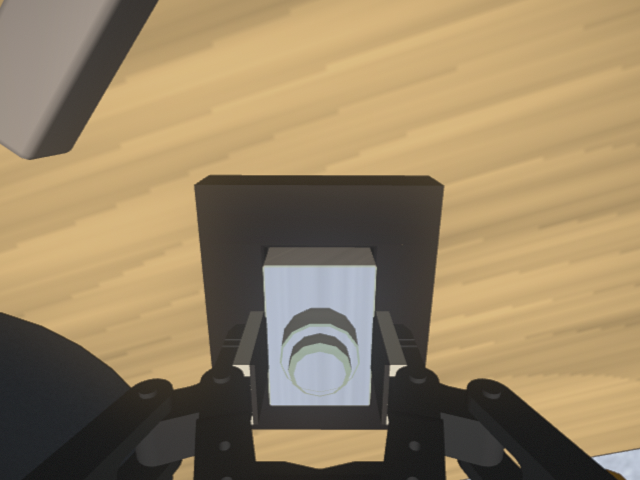

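Emit:
drive_tool(rows=[{"hand": 0.085,"dx": 0,"dy": 0,"dz": 0.001,"rx": 0,"ry": 0,"rz": 0},{"hand": 0.085,"dx": 0,"dy": 0,"dz": 0.001,"rx": 0,"ry": 0,"rz": 0},{"hand": 0.085,"dx": 0,"dy": 0,"dz": 0.001,"rx": 0,"ry": 0,"rz": 0},{"hand": 0.085,"dx": 0,"dy": 0,"dz": 0.001,"rx": 0,"ry": 0,"rz": 0},{"hand": 0.085,"dx": 0,"dy": 0,"dz": 0.02,"rx": 0,"ry": 0,"rz": 0},{"hand": 0.085,"dx": 0,"dy": 0,"dz": 0.06,"rx": 0,"ry": 0,"rz": 0},{"hand": 0.085,"dx": 0,"dy": 0,"dz": 0.1,"rx": 0,"ry": 0,"rz": 0},{"hand": 0.085,"dx": 0,"dy": 0,"dz": 0.13,"rx": 0,"ry": 0,"rz": 0},{"hand": 0.085,"dx": 0,"dy": 0,"dz": 0.13,"rx": 0,"ry": 0,"rz": 0},{"hand": 0.085,"dx": 0,"dy": 0,"dz": 0.13,"rx": 0,"ry": 0,"rz": 0}])

```text
time: 7.58
position: [0.47, -0.0952, 0.18]
orientation: [-1.339, -0.993, 0.986]
force: [0.5, 0.7, -0.5]
gripper_width: 0.0849
```

```bash
cat >> h.py <<'E'
def rect(q): return cv2.minAreaRect((q[:,:2]*1000).astype(np.float32))
def pin(c=(.4675,-.0955)):
    P=bot.camera_params('wrist');im,d=bot.snapshot('wrist');w=cloud(d,P)
    r=np.hypot(w[...,0]-c[0],w[...,1]-c[1])
    out={}
    for n,lo,hi,rr in (('block',.033,.039,.045),('thick',.044,.052,.02),('nose',.0535,.06,.016)):
        q=w[(r<rr)&(w[...,2]>lo)&(w[...,2]<hi)]
        if len(q)>15: out[n]=(rect(q),len(q),float(np.median(q[:,2])))
    return out
def caps(n):
    P=bot.camera_params(n);im,d=bot.snapshot(n);w=cloud(d,P);o=[]
    m=hsvmask(im,(12,110,40),(30,255,255))
    m&=((w[...,2]>.02)&(w[...,2]<.09)).astype(np.uint8)*255
    for b,c in blobs(m):
        p=w[b];zt=np.median(np.sort(p[:,2])[-len(p)//2:])
        t=p[abs(p[:,2]-zt)<.003]
        o.append((np.round((t.min(0)+t.max(0))/2,4),np.round(np.ptp(t[:,:2],axis=0),4),round(float(zt),4),np.round(c)))
    return o
E
python3 - <<'E'
from h import *
for k,v in pin().items():print(k,v)
s=bot.sense();print(s['position'])
for n in('wrist','scene'):
  print(n)
  for c in caps(n):print(*c)
E
```

```text
block (((466.9265441894531, -93.64569091796875), (40.07389450073242, 59.55999755859375), 73.16059875488281), 4411, 0.036194052336404436)
thick (((467.136474609375, -93.46541595458984), (27.307723999023438, 27.51740264892578), 71.1209716796875), 232, 0.04779982808905525)
nose (((467.4004211425781, -93.79341125488281), (20.190391540527344, 20.439743041992188), 86.16741943359375), 266, 0.05515975661687521)
[ 0.46871896 -0.09455193  0.17795444]
wrist
[0.6266 0.077  0.0279] [0.0417 0.0401] 0.0284 [589. 355.]
[0.6247 0.0195 0.0279] [0.04  0.027] 0.0285 [516. 369.]
[ 0.6146 -0.1188  0.0278] [0.0418 0.0403] 0.0284 [342. 403.]
scene
[0.3427 0.1683 0.0628] [0.0199 0.0164] 0.0627 [289. 142.]
[0.8458 0.4285 0.0658] [0.1318 0.224 ] 0.0658 [597. 203.]
[0.6375 0.1435 0.028 ] [0.0413 0.0416] 0.0283 [408. 234.]
[0.6268 0.0751 0.0284] [0.0416 0.0406] 0.0283 [377. 254.]
[0.8324 0.2331 0.0378] [0.0762 0.0213] 0.0382 [545. 259.]
[0.8341 0.2239 0.0352] [0.0772 0.0179] 0.0355 [542. 264.]
[0.8383 0.2069 0.0385] [0.073  0.0175] 0.0385 [540. 270.]
[0.6267 0.0108 0.0283] [0.0407 0.0406] 0.0284 [351. 277.]
[0.8397 0.1974 0.0355] [0.0735 0.0164] 0.0357 [538. 276.]
[ 0.6146 -0.1213  0.0283] [0.0416 0.04  ] 0.0283 [286. 325.]
[ 0.7423 -0.2515  0.0466] [0.0311 0.0317] 0.0469 [280. 445.]
[ 0.7576 -0.2435  0.0563] [0.0156 0.0268] 0.057 [296. 451.]
```

Emit:
drive_tool(rows=[{"hand": 0.085,"dx": 0.02,"dy": 0.03,"dz": 0,"rx": 0,"ry": 0,"rz": -0.12},{"hand": 0.085,"dx": 0.04,"dy": 0.055,"dz": 0,"rx": 0,"ry": 0,"rz": -0.24},{"hand": 0.085,"dx": 0.06,"dy": 0.08,"dz": 0,"rx": 0,"ry": 0,"rz": -0.36},{"hand": 0.085,"dx": 0.08,"dy": 0.11,"dz": 0,"rx": 0,"ry": 0,"rz": -0.48},{"hand": 0.085,"dx": 0.1,"dy": 0.14,"dz": 0,"rx": 0,"ry": 0,"rz": -0.6},{"hand": 0.085,"dx": 0.12,"dy": 0.17,"dz": 0,"rx": 0,"ry": 0,"rz": -0.72},{"hand": 0.085,"dx": 0.14,"dy": 0.2,"dz": -0.01,"rx": 0,"ry": 0,"rz": -0.84},{"hand": 0.085,"dx": 0.155,"dy": 0.22,"dz": -0.02,"rx": 0,"ry": 0,"rz": -0.96},{"hand": 0.085,"dx": 0.165,"dy": 0.235,"dz": -0.04,"rx": 0,"ry": 0,"rz": -1.08},{"hand": 0.085,"dx": 0.1686,"dy": 0.24,"dz": -0.05,"rx": 0,"ry": 0,"rz": -1.2}])

```text
time: 8.57
position: [0.6349, 0.1484, 0.1214]
orientation: [-1.567, -0.053, 0.059]
force: [-1.0, 0.1, -1.5]
gripper_width: 0.0849
```

Emit:
drive_tool(rows=[{"hand": 0.085,"dx": 0,"dy": 0,"dz": 0,"rx": 0,"ry": 0,"rz": -0.07},{"hand": 0.085,"dx": 0,"dy": 0,"dz": 0,"rx": 0,"ry": 0,"rz": -0.07},{"hand": 0.085,"dx": 0,"dy": 0,"dz": 0,"rx": 0,"ry": 0,"rz": -0.07}])

```text
time: 8.82
position: [0.6337, 0.1484, 0.1191]
orientation: [-1.568, 0.002, 0.009]
force: [0.2, -0.2, 0.3]
gripper_width: 0.0849
```

Run:
```python
from h import *
s=bot.sense();print(s['position'],s['orientation'])
for c in caps('wrist'):print(*c)
```

```text
[0.63365536 0.14835203 0.11914005] [-1.56767078  0.00247637  0.00860474]
[0.6377 0.1458 0.0281] [0.0399 0.0417] 0.0286 [328. 266.]
[0.6273 0.078  0.0278] [0.0398 0.0414] 0.0286 [310. 368.]
[0.6268 0.0189 0.0278] [0.0398 0.0336] 0.0285 [310. 445.]
```

Emit:
drive_tool(rows=[{"hand": 0.085,"dx": 0.004,"dy": -0.0026,"dz": -0.03,"rx": 0,"ry": 0,"rz": 0},{"hand": 0.085,"dx": 0.004,"dy": -0.0026,"dz": -0.06,"rx": 0,"ry": 0,"rz": 0},{"hand": 0.085,"dx": 0.004,"dy": -0.0026,"dz": -0.08,"rx": 0,"ry": 0,"rz": 0},{"hand": 0.085,"dx": 0.004,"dy": -0.0026,"dz": -0.089,"rx": 0,"ry": 0,"rz": 0},{"hand": 0.085,"dx": 0.004,"dy": -0.0026,"dz": -0.089,"rx": 0,"ry": 0,"rz": 0}])

```text
time: 9.28
position: [0.6365, 0.145, 0.0289]
orientation: [-1.568, 0.005, 0.011]
force: [-0.4, -0.2, 0.1]
gripper_width: 0.0849
```

Emit:
drive_tool(force=30, rows=[{"hand": 0.035,"dx": 0,"dy": 0,"dz": 0,"rx": 0,"ry": 0,"rz": 0},{"hand": 0.035,"dx": 0,"dy": 0,"dz": 0,"rx": 0,"ry": 0,"rz": 0},{"hand": 0.035,"dx": 0,"dy": 0,"dz": 0,"rx": 0,"ry": 0,"rz": 0},{"hand": 0.035,"dx": 0,"dy": 0,"dz": 0,"rx": 0,"ry": 0,"rz": 0},{"hand": 0.035,"dx": 0,"dy": 0,"dz": 0,"rx": 0,"ry": 0,"rz": 0},{"hand": 0.035,"dx": 0,"dy": 0,"dz": 0,"rx": 0,"ry": 0,"rz": 0},{"hand": 0.035,"dx": 0,"dy": 0,"dz": 0,"rx": 0,"ry": 0,"rz": 0}])

```text
time: 9.87
position: [0.6378, 0.1451, 0.031]
orientation: [-1.568, 0.002, 0.008]
force: [-0.9, -0.4, 6.8]
gripper_width: 0.0408
```

Emit:
drive_tool(rows=[{"hand": 0.035,"dx": 0,"dy": 0,"dz": 0.03,"rx": 0,"ry": 0,"rz": 0},{"hand": 0.035,"dx": 0,"dy": 0,"dz": 0.07,"rx": 0,"ry": 0,"rz": 0},{"hand": 0.035,"dx": -0.02,"dy": -0.03,"dz": 0.08,"rx": 0,"ry": 0,"rz": 0},{"hand": 0.035,"dx": -0.04,"dy": -0.06,"dz": 0.08,"rx": 0,"ry": 0,"rz": 0},{"hand": 0.035,"dx": -0.06,"dy": -0.09,"dz": 0.08,"rx": 0,"ry": 0,"rz": 0},{"hand": 0.035,"dx": -0.08,"dy": -0.12,"dz": 0.08,"rx": 0,"ry": 0,"rz": 0},{"hand": 0.035,"dx": -0.1,"dy": -0.15,"dz": 0.08,"rx": 0,"ry": 0,"rz": 0},{"hand": 0.035,"dx": -0.12,"dy": -0.18,"dz": 0.08,"rx": 0,"ry": 0,"rz": 0},{"hand": 0.035,"dx": -0.145,"dy": -0.21,"dz": 0.08,"rx": 0,"ry": 0,"rz": 0},{"hand": 0.035,"dx": -0.17,"dy": -0.239,"dz": 0.08,"rx": 0,"ry": 0,"rz": 0}])

```text
time: 10.7
position: [0.4669, -0.0952, 0.1114]
orientation: [-1.569, 0.001, 0.008]
force: [-0.1, -1.1, -0.1]
gripper_width: 0.0407
```

Emit:
drive_tool(rows=[{"hand": 0.035,"dx": 0,"dy": 0,"dz": 0,"rx": 0,"ry": 0,"rz": 0},{"hand": 0.035,"dx": 0,"dy": 0,"dz": 0,"rx": 0,"ry": 0,"rz": 0}])

```text
time: 10.87
position: [0.4662, -0.0965, 0.1118]
orientation: [-1.569, 0.003, 0.005]
force: [-0.5, -0.2, -0.4]
gripper_width: 0.0408
```

```bash
cat >> h.py <<'E'
def held():
    s=bot.sense();T=s['position'];P=bot.camera_params('wrist');im,d=bot.snapshot('wrist');w=cloud(d,P)
    m=hsvmask(im,(12,110,40),(30,255,255))>0
    m&=(np.hypot(w[...,0]-T[0],w[...,1]-T[1])<.035)&(w[...,2]>T[2]-.035)
    q=w[m];zt=np.median(np.sort(q[:,2])[-len(q)//2:]);t=q[abs(q[:,2]-zt)<.003]
    c,r=cv2.minEnclosingCircle((t[:,:2]*1000).astype(np.float32))
    print('T',np.round(T,4),'rv',np.round(s['orientation'],4),'F',np.round(s['force'],1),'w',s['gripper_width'],'t',s['time'])
    print('cap c',np.round(c,1),'r',round(r,1),'zt',round(float(zt),4),'n',len(t),'rel',np.round(np.array(c)/1000-T[:2],4),round(float(zt-T[2]),4))
    return im,w
E
python3 - <<'E'
from h import *
im,w=held()
cv2.imwrite('pics/w4.png',im[:,:,::-1])
E
```

```text
T [ 0.4662 -0.0965  0.1118] rv [-1.5687  0.0026  0.0046] F [-0.5 -0.2 -0.4] w 0.040750701892003444 t 10.8667
cap c [466.3 -96.2] r 21.8 zt 0.1093 n 9484 rel [0.     0.0003] -0.0025
```

View pics/w4.png

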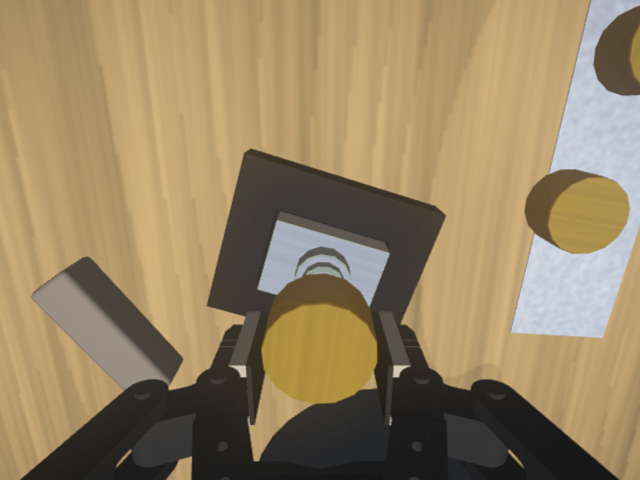

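Emit:
drive_tool(rows=[{"hand": 0.035,"dx": 0.0009,"dy": 0.0025,"dz": 0,"rx": 0,"ry": 0,"rz": 0},{"hand": 0.035,"dx": 0.0009,"dy": 0.0025,"dz": -0.01,"rx": 0,"ry": 0,"rz": 0},{"hand": 0.035,"dx": 0.0009,"dy": 0.0025,"dz": -0.022,"rx": 0,"ry": 0,"rz": 0},{"hand": 0.035,"dx": 0.0009,"dy": 0.0025,"dz": -0.022,"rx": 0,"ry": 0,"rz": 0},{"hand": 0.035,"dx": 0.0009,"dy": 0.0025,"dz": -0.022,"rx": 0,"ry": 0,"rz": 0}])

```text
time: 11.33
position: [0.4676, -0.0919, 0.0888]
orientation: [-1.567, 0.001, 0.009]
force: [0.5, 0.1, -0.2]
gripper_width: 0.0408
```

Run:
```python
from h import *
im,w=held()
for k,v in pin((.4672,-.0938)).items():print(k,v)
```

```text
T [ 0.4676 -0.0919  0.0888] rv [-1.5674e+00  1.3000e-03  8.5000e-03] F [ 0.5  0.1 -0.2] w 0.040797942156237846 t 11.3333
cap c [467.7 -92.2] r 22.1 zt 0.0864 n 9476 rel [ 0.0001 -0.0003] -0.0025
block (((467.8877868652344, -93.23542785644531), (39.41439437866211, 60.12541580200195), 73.14653015136719), 4357, 0.03622488070883037)
```

Emit:
drive_tool(rows=[{"hand": 0.035,"dx": -0.0005,"dy": -0.0017,"dz": 0,"rx": 0,"ry": 0,"rz": 0},{"hand": 0.035,"dx": -0.0005,"dy": -0.0017,"dz": 0,"rx": 0,"ry": 0,"rz": 0},{"hand": 0.035,"dx": -0.0005,"dy": -0.0017,"dz": 0,"rx": 0,"ry": 0,"rz": 0},{"hand": 0.035,"dx": -0.0005,"dy": -0.0017,"dz": 0,"rx": 0,"ry": 0,"rz": 0},{"hand": 0.035,"dx": -0.0005,"dy": -0.0017,"dz": 0,"rx": 0,"ry": 0,"rz": 0}])

```text
time: 11.85
position: [0.4681, -0.0945, 0.0902]
orientation: [-1.569, -0.0, 0.006]
force: [0.4, -0.0, -1.2]
gripper_width: 0.0407
```

Emit:
drive_tool(rows=[{"hand": 0.035,"dx": -0.0008,"dy": 0.0006,"dz": -0.002,"rx": 0,"ry": 0,"rz": 0},{"hand": 0.035,"dx": -0.0008,"dy": 0.0006,"dz": -0.004,"rx": 0,"ry": 0,"rz": 0},{"hand": 0.035,"dx": -0.0008,"dy": 0.0006,"dz": -0.006,"rx": 0,"ry": 0,"rz": 0},{"hand": 0.035,"dx": -0.0008,"dy": 0.0006,"dz": -0.008,"rx": 0,"ry": 0,"rz": 0}])

```text
time: 12.18
position: [0.4671, -0.0938, 0.0819]
orientation: [-1.569, -0.0, 0.006]
force: [0.4, -0.7, -1.1]
gripper_width: 0.0407
```

Run:
```python
from h import *
im,w=held()
```

```text
T [ 0.4671 -0.0938  0.0819] rv [-1.5687 -0.      0.0061] F [ 0.4 -0.7 -1.1] w 0.04073790363771014 t 12.1833
cap c [467.  -93.4] r 21.5 zt 0.0794 n 9471 rel [-0.      0.0005] -0.0025
```

Emit:
drive_tool(rows=[{"hand": 0.035,"dx": 0,"dy": 0,"dz": -0.0015,"rx": 0,"ry": 0,"rz": 0},{"hand": 0.035,"dx": 0,"dy": 0,"dz": -0.003,"rx": 0,"ry": 0,"rz": 0},{"hand": 0.035,"dx": 0,"dy": 0,"dz": -0.0045,"rx": 0,"ry": 0,"rz": 0},{"hand": 0.035,"dx": 0,"dy": 0,"dz": -0.006,"rx": 0,"ry": 0,"rz": 0}])

```text
time: 12.57
position: [0.4668, -0.0937, 0.0753]
orientation: [-1.568, 0.001, 0.007]
force: [1.0, 0.0, -0.0]
gripper_width: 0.0404
```

Emit:
drive_tool(rows=[{"hand": 0.035,"dx": 0,"dy": 0,"dz": -0.0025,"rx": 0,"ry": 0,"rz": 0},{"hand": 0.035,"dx": 0,"dy": 0,"dz": -0.005,"rx": 0,"ry": 0,"rz": 0},{"hand": 0.035,"dx": 0,"dy": 0,"dz": -0.007,"rx": 0,"ry": 0,"rz": 0},{"hand": 0.035,"dx": 0,"dy": 0,"dz": -0.009,"rx": 0,"ry": 0,"rz": 0},{"hand": 0.035,"dx": 0,"dy": 0,"dz": -0.0095,"rx": 0,"ry": 0,"rz": 0}])

```text
time: 12.98
position: [0.4668, -0.0937, 0.0669]
orientation: [-1.568, 0.001, 0.008]
force: [-7.6, 2.5, 16.7]
gripper_width: 0.0405
```

Run:
```python
from h import *
im,w=held()
```

```text
T [ 0.4668 -0.0937  0.0669] rv [-1.568e+00  1.300e-03  7.700e-03] F [-7.6  2.5 16.7] w 0.0405018609339427 t 12.9833
cap c [466.7 -93.4] r 21.4 zt 0.0645 n 9495 rel [-0.0001  0.0004] -0.0024
```

Emit:
drive_tool(rows=[{"hand": 0.035,"dx": 0,"dy": 0,"dz": 0.035,"rx": 0,"ry": 0,"rz": 0},{"hand": 0.035,"dx": 0,"dy": 0,"dz": 0.07,"rx": 0,"ry": 0,"rz": 0},{"hand": 0.035,"dx": 0,"dy": 0.03,"dz": 0.07,"rx": 0,"ry": 0,"rz": 0},{"hand": 0.035,"dx": 0,"dy": 0.07,"dz": 0.07,"rx": 0,"ry": 0,"rz": 0},{"hand": 0.035,"dx": 0,"dy": 0.11,"dz": 0.07,"rx": 0,"ry": 0,"rz": 0},{"hand": 0.035,"dx": -0.01,"dy": 0.15,"dz": 0.07,"rx": 0,"ry": 0,"rz": 0},{"hand": 0.035,"dx": -0.02,"dy": 0.19,"dz": 0.07,"rx": 0,"ry": 0,"rz": 0},{"hand": 0.035,"dx": -0.03,"dy": 0.23,"dz": 0.07,"rx": 0,"ry": 0,"rz": 0},{"hand": 0.035,"dx": -0.04,"dy": 0.27,"dz": 0.07,"rx": 0,"ry": 0,"rz": 0},{"hand": 0.035,"dx": -0.047,"dy": 0.31,"dz": 0.07,"rx": 0,"ry": 0,"rz": 0}])

```text
time: 13.87
position: [0.4186, 0.2182, 0.1368]
orientation: [-1.568, 0.001, 0.008]
force: [0.3, 0.7, -0.4]
gripper_width: 0.0411
```

Emit:
drive_tool(rows=[{"hand": 0.035,"dx": 0,"dy": 0.035,"dz": 0,"rx": 0,"ry": 0,"rz": 0},{"hand": 0.035,"dx": 0,"dy": 0.068,"dz": -0.01,"rx": 0,"ry": 0,"rz": 0},{"hand": 0.035,"dx": 0,"dy": 0.07,"dz": -0.04,"rx": 0,"ry": 0,"rz": 0},{"hand": 0.035,"dx": 0,"dy": 0.07,"dz": -0.075,"rx": 0,"ry": 0,"rz": 0},{"hand": 0.035,"dx": 0,"dy": 0.07,"dz": -0.09,"rx": 0,"ry": 0,"rz": 0},{"hand": 0.035,"dx": 0,"dy": 0.07,"dz": -0.097,"rx": 0,"ry": 0,"rz": 0},{"hand": 0.035,"dx": 0,"dy": 0.07,"dz": -0.099,"rx": 0,"ry": 0,"rz": 0}])

```text
time: 14.45
position: [0.4175, 0.2878, 0.0364]
orientation: [-1.569, 0.003, 0.01]
force: [-0.2, -0.7, -0.7]
gripper_width: 0.0404
```

Run:
```python
from h import *
im,w=held()
```

```text
T [0.4175 0.2878 0.0364] rv [-1.5691  0.0034  0.0099] F [-0.2 -0.7 -0.7] w 0.04037516639365662 t 14.45
cap c [417.2 288.4] r 21.4 zt 0.0339 n 9447 rel [-0.0004  0.0006] -0.0025
```

Lower the last 6 mm, release and go up.

Emit:
drive_tool(rows=[{"hand": 0.035,"dx": 0,"dy": 0,"dz": -0.002,"rx": 0,"ry": 0,"rz": 0},{"hand": 0.035,"dx": 0,"dy": 0,"dz": -0.004,"rx": 0,"ry": 0,"rz": 0},{"hand": 0.035,"dx": 0,"dy": 0,"dz": -0.006,"rx": 0,"ry": 0,"rz": 0},{"hand": 0.035,"dx": 0,"dy": 0,"dz": -0.006,"rx": 0,"ry": 0,"rz": 0}])

```text
time: 14.83
position: [0.4189, 0.288, 0.0319]
orientation: [-1.568, 0.001, 0.007]
force: [0.3, 0.5, -0.4]
gripper_width: 0.0408
```

Emit:
drive_tool(rows=[{"hand": 0.075,"dx": 0,"dy": 0,"dz": 0.001,"rx": 0,"ry": 0,"rz": 0},{"hand": 0.075,"dx": 0,"dy": 0,"dz": 0.001,"rx": 0,"ry": 0,"rz": 0},{"hand": 0.075,"dx": 0,"dy": 0,"dz": 0.001,"rx": 0,"ry": 0,"rz": 0},{"hand": 0.075,"dx": 0,"dy": 0,"dz": 0.001,"rx": 0,"ry": 0,"rz": 0},{"hand": 0.075,"dx": 0,"dy": 0,"dz": 0.03,"rx": 0,"ry": 0,"rz": 0},{"hand": 0.075,"dx": 0,"dy": 0,"dz": 0.07,"rx": 0,"ry": 0,"rz": 0},{"hand": 0.085,"dx": 0,"dy": 0,"dz": 0.1,"rx": 0,"ry": 0,"rz": 0},{"hand": 0.085,"dx": 0.035,"dy": -0.03,"dz": 0.1,"rx": 0,"ry": 0,"rz": 0},{"hand": 0.085,"dx": 0.07,"dy": -0.06,"dz": 0.1,"rx": 0,"ry": 0,"rz": 0},{"hand": 0.085,"dx": 0.1,"dy": -0.09,"dz": 0.1,"rx": 0,"ry": 0,"rz": 0}])

```text
time: 15.67
position: [0.5135, 0.2043, 0.1332]
orientation: [-1.567, -0.002, 0.007]
force: [0.5, 0.3, -0.3]
gripper_width: 0.0851
```

Emit:
drive_tool(rows=[{"hand": 0.085,"dx": 0.03,"dy": -0.03,"dz": 0,"rx": 0,"ry": 0,"rz": 0},{"hand": 0.085,"dx": 0.06,"dy": -0.06,"dz": 0,"rx": 0,"ry": 0,"rz": 0},{"hand": 0.085,"dx": 0.085,"dy": -0.09,"dz": 0,"rx": 0,"ry": 0,"rz": 0},{"hand": 0.085,"dx": 0.1,"dy": -0.115,"dz": 0,"rx": 0,"ry": 0,"rz": 0},{"hand": 0.085,"dx": 0.11,"dy": -0.118,"dz": 0,"rx": 0,"ry": 0,"rz": 0},{"hand": 0.085,"dx": 0.11,"dy": -0.118,"dz": -0.01,"rx": 0,"ry": 0,"rz": 0}])

```text
time: 16.17
position: [0.627, 0.084, 0.1252]
orientation: [-1.568, -0.004, -0.0]
force: [-0.3, -0.1, -0.3]
gripper_width: 0.0851
```

Run:
```python
from h import *
s=bot.sense();print(s['position'],s['orientation'],s['time'])
for n in('wrist','scene'):
  print(n)
  for c in caps(n):
    if c[0][0]>.38 and c[0][0]<.7:print(*c)
```

```text
[0.62701088 0.08401425 0.12524636] [-1.56789932e+00 -4.39237619e-03 -4.95830500e-04] 16.1667
wrist
[0.6272 0.0781 0.0281] [0.0403 0.0406] 0.0286 [319. 269.]
[0.6268 0.0141 0.0278] [0.0402 0.0416] 0.0286 [318. 362.]
[ 0.6041 -0.0566  0.0276] [0.0401 0.0232] 0.0283 [287. 449.]
scene
[0.6268 0.075  0.0284] [0.0405 0.041 ] 0.0284 [377. 254.]
[0.627  0.0109 0.028 ] [0.0406 0.0406] 0.0284 [351. 277.]
[ 0.6042 -0.0681  0.0283] [0.0415 0.0418] 0.0284 [305. 300.]
```

Emit:
drive_tool(rows=[{"hand": 0.085,"dx": 0,"dy": -0.006,"dz": -0.03,"rx": 0,"ry": 0,"rz": 0},{"hand": 0.085,"dx": 0,"dy": -0.006,"dz": -0.06,"rx": 0,"ry": 0,"rz": 0},{"hand": 0.085,"dx": 0,"dy": -0.006,"dz": -0.085,"rx": 0,"ry": 0,"rz": 0},{"hand": 0.085,"dx": 0,"dy": -0.006,"dz": -0.0945,"rx": 0,"ry": 0,"rz": 0},{"hand": 0.085,"dx": 0,"dy": -0.006,"dz": -0.0945,"rx": 0,"ry": 0,"rz": 0},{"hand": 0.085,"dx": 0,"dy": -0.006,"dz": -0.0945,"rx": 0,"ry": 0,"rz": 0}])

```text
time: 16.77
position: [0.6215, 0.0815, 0.0267]
orientation: [-1.567, 0.001, 0.011]
force: [-0.5, 0.7, 1.0]
gripper_width: 0.0847
```

Emit:
drive_tool(force=30, rows=[{"hand": 0.035,"dx": 0,"dy": 0,"dz": 0,"rx": 0,"ry": 0,"rz": 0},{"hand": 0.035,"dx": 0,"dy": 0,"dz": 0,"rx": 0,"ry": 0,"rz": 0},{"hand": 0.035,"dx": 0,"dy": 0,"dz": 0,"rx": 0,"ry": 0,"rz": 0},{"hand": 0.035,"dx": 0,"dy": 0,"dz": 0,"rx": 0,"ry": 0,"rz": 0},{"hand": 0.035,"dx": 0,"dy": 0,"dz": 0,"rx": 0,"ry": 0,"rz": 0},{"hand": 0.035,"dx": 0,"dy": 0,"dz": 0,"rx": 0,"ry": 0,"rz": 0},{"hand": 0.035,"dx": 0,"dy": 0,"dz": 0,"rx": 0,"ry": 0,"rz": 0}])

```text
time: 17.35
position: [0.6227, 0.0815, 0.0285]
orientation: [-1.567, -0.001, 0.009]
force: [-1.0, 1.5, 6.7]
gripper_width: 0.0415
```

Emit:
drive_tool(rows=[{"hand": 0.035,"dx": 0,"dy": 0,"dz": 0.03,"rx": 0,"ry": 0,"rz": 0},{"hand": 0.035,"dx": 0,"dy": 0,"dz": 0.07,"rx": 0,"ry": 0,"rz": 0},{"hand": 0.035,"dx": -0.025,"dy": -0.03,"dz": 0.08,"rx": 0,"ry": 0,"rz": 0},{"hand": 0.035,"dx": -0.05,"dy": -0.06,"dz": 0.08,"rx": 0,"ry": 0,"rz": 0},{"hand": 0.035,"dx": -0.075,"dy": -0.09,"dz": 0.08,"rx": 0,"ry": 0,"rz": 0},{"hand": 0.035,"dx": -0.1,"dy": -0.12,"dz": 0.08,"rx": 0,"ry": 0,"rz": 0},{"hand": 0.035,"dx": -0.13,"dy": -0.145,"dz": 0.08,"rx": 0,"ry": 0,"rz": 0},{"hand": 0.035,"dx": -0.15,"dy": -0.165,"dz": 0.075,"rx": 0,"ry": 0,"rz": 0},{"hand": 0.035,"dx": -0.16,"dy": -0.172,"dz": 0.066,"rx": 0,"ry": 0,"rz": 0},{"hand": 0.035,"dx": -0.16,"dy": -0.172,"dz": 0.06,"rx": 0,"ry": 0,"rz": 0}])

```text
time: 18.18
position: [0.4608, -0.0918, 0.0881]
orientation: [-1.567, 0.002, 0.007]
force: [0.2, 0.6, -0.1]
gripper_width: 0.0412
```

Emit:
drive_tool(rows=[{"hand": 0.035,"dx": 0,"dy": 0,"dz": 0,"rx": 0,"ry": 0,"rz": 0},{"hand": 0.035,"dx": 0,"dy": 0,"dz": 0,"rx": 0,"ry": 0,"rz": 0},{"hand": 0.035,"dx": 0,"dy": 0,"dz": 0,"rx": 0,"ry": 0,"rz": 0}])

```text
time: 18.43
position: [0.4618, -0.0914, 0.0885]
orientation: [-1.567, 0.0, 0.007]
force: [-0.2, 0.0, 0.4]
gripper_width: 0.0413
```

Run:
```python
from h import *
im,w=held()
```

```text
T [ 0.4618 -0.0914  0.0885] rv [-1.5671e+00  3.0000e-04  7.3000e-03] F [-0.2  0.   0.4] w 0.04130272069194235 t 18.4333
cap c [461.5 -95. ] r 21.3 zt 0.0885 n 9481 rel [-0.0003 -0.0036] -0.0
```

Emit:
drive_tool(rows=[{"hand": 0.035,"dx": 0.0055,"dy": 0.0014,"dz": 0,"rx": 0,"ry": 0,"rz": 0},{"hand": 0.035,"dx": 0.0055,"dy": 0.0014,"dz": 0,"rx": 0,"ry": 0,"rz": 0},{"hand": 0.035,"dx": 0.0055,"dy": 0.0014,"dz": 0,"rx": 0,"ry": 0,"rz": 0},{"hand": 0.035,"dx": 0.0055,"dy": 0.0014,"dz": 0,"rx": 0,"ry": 0,"rz": 0},{"hand": 0.035,"dx": 0.0055,"dy": 0.0014,"dz": 0,"rx": 0,"ry": 0,"rz": 0}])

```text
time: 18.9
position: [0.4674, -0.0899, 0.0886]
orientation: [-1.567, -0.0, 0.008]
force: [0.1, -0.3, -0.3]
gripper_width: 0.0412
```

Run:
```python
from h import *
im,w=held()
```

```text
T [ 0.4674 -0.0899  0.0886] rv [-1.5672e+00 -2.0000e-04  7.6000e-03] F [ 0.1 -0.3 -0.3] w 0.04118129033222356 t 18.9
cap c [467.3 -93.4] r 21.3 zt 0.0886 n 9492 rel [-0.0001 -0.0035] -0.0
```

Emit:
drive_tool(rows=[{"hand": 0.035,"dx": 0,"dy": 0,"dz": -0.003,"rx": 0,"ry": 0,"rz": 0},{"hand": 0.035,"dx": 0,"dy": 0,"dz": -0.006,"rx": 0,"ry": 0,"rz": 0},{"hand": 0.035,"dx": 0,"dy": 0,"dz": -0.0085,"rx": 0,"ry": 0,"rz": 0},{"hand": 0.035,"dx": 0,"dy": 0,"dz": -0.011,"rx": 0,"ry": 0,"rz": 0},{"hand": 0.035,"dx": 0,"dy": 0,"dz": -0.013,"rx": 0,"ry": 0,"rz": 0},{"hand": 0.035,"dx": 0,"dy": 0,"dz": -0.0145,"rx": 0,"ry": 0,"rz": 0}])

```text
time: 19.45
position: [0.4674, -0.09, 0.0761]
orientation: [-1.567, 0.001, 0.01]
force: [-13.9, 5.0, 34.0]
gripper_width: 0.0413
```

Run:
```python
from h import *
im,w=held()
```

```text
T [ 0.4674 -0.09    0.0761] rv [-1.5668e+00  1.3000e-03  9.5000e-03] F [-13.9   5.   34. ] w 0.0412832933923208 t 19.45
cap c [467.5 -93.7] r 21.4 zt 0.0763 n 9486 rel [ 0.0002 -0.0036] 0.0002
```

Emit:
drive_tool(rows=[{"hand": 0.035,"dx": 0,"dy": 0,"dz": 0.001,"rx": 0,"ry": 0,"rz": 0},{"hand": 0.035,"dx": 0.001,"dy": 0,"dz": -0.0005,"rx": 0,"ry": 0,"rz": 0},{"hand": 0.035,"dx": 0.001,"dy": 0.001,"dz": -0.0005,"rx": 0,"ry": 0,"rz": 0},{"hand": 0.035,"dx": 0,"dy": 0.0012,"dz": -0.0005,"rx": 0,"ry": 0,"rz": 0},{"hand": 0.035,"dx": -0.001,"dy": 0.001,"dz": -0.0005,"rx": 0,"ry": 0,"rz": 0},{"hand": 0.035,"dx": -0.0012,"dy": 0,"dz": -0.0005,"rx": 0,"ry": 0,"rz": 0},{"hand": 0.035,"dx": -0.001,"dy": -0.001,"dz": -0.0005,"rx": 0,"ry": 0,"rz": 0},{"hand": 0.035,"dx": 0,"dy": -0.0012,"dz": -0.0005,"rx": 0,"ry": 0,"rz": 0},{"hand": 0.035,"dx": 0.001,"dy": -0.001,"dz": -0.0005,"rx": 0,"ry": 0,"rz": 0},{"hand": 0.035,"dx": 0,"dy": 0,"dz": -0.0005,"rx": 0,"ry": 0,"rz": 0}])

```text
time: 20.33
position: [0.4676, -0.0906, 0.0764]
orientation: [-1.568, 0.001, 0.01]
force: [0.5, -3.0, 7.1]
gripper_width: 0.0413
```

Run:
```python
from h import *
im,w=held()
```

```text
T [ 0.4676 -0.0906  0.0764] rv [-1.568e+00  1.000e-03  1.000e-02] F [ 0.5 -3.   7.1] w 0.041338291586183726 t 20.3333
cap c [467.7 -94.1] r 21.3 zt 0.0765 n 9480 rel [ 0.0001 -0.0035] 0.0001
```

Emit:
drive_tool(rows=[{"hand": 0.035,"dx": 0,"dy": 0,"dz": 0.03,"rx": 0,"ry": 0,"rz": 0},{"hand": 0.035,"dx": 0,"dy": 0,"dz": 0.045,"rx": 0,"ry": 0,"rz": 0},{"hand": 0.035,"dx": 0,"dy": -0.035,"dz": 0.045,"rx": 0,"ry": 0,"rz": 0},{"hand": 0.035,"dx": 0,"dy": -0.07,"dz": 0.045,"rx": 0,"ry": 0,"rz": 0},{"hand": 0.035,"dx": 0,"dy": -0.105,"dz": 0.045,"rx": 0,"ry": 0,"rz": 0},{"hand": 0.035,"dx": 0,"dy": -0.14,"dz": 0.04,"rx": 0,"ry": 0,"rz": 0},{"hand": 0.035,"dx": 0,"dy": -0.175,"dz": 0.02,"rx": 0,"ry": 0,"rz": 0},{"hand": 0.035,"dx": 0,"dy": -0.195,"dz": -0.01,"rx": 0,"ry": 0,"rz": 0},{"hand": 0.035,"dx": 0,"dy": -0.195,"dz": -0.035,"rx": 0,"ry": 0,"rz": 0},{"hand": 0.035,"dx": 0,"dy": -0.195,"dz": -0.042,"rx": 0,"ry": 0,"rz": 0}])

```text
time: 21.22
position: [0.4644, -0.2842, 0.0294]
orientation: [-1.562, 0.007, 0.013]
force: [-1.3, 1.8, -1.3]
gripper_width: 0.0416
```

Emit:
drive_tool(rows=[{"hand": 0.035,"dx": 0,"dy": 0,"dz": 0,"rx": 0,"ry": 0,"rz": 0},{"hand": 0.035,"dx": 0,"dy": 0,"dz": 0,"rx": 0,"ry": 0,"rz": 0}])

```text
time: 21.38
position: [0.4646, -0.2837, 0.0295]
orientation: [-1.561, 0.007, 0.013]
force: [-0.5, 0.3, -0.7]
gripper_width: 0.0415
```

Run:
```python
from h import *
im,w=held()
```

```text
T [ 0.4646 -0.2837  0.0295] rv [-1.5612  0.0074  0.0132] F [-0.5  0.3 -0.7] w 0.041467921997094176 t 21.3833
cap c [ 465.5 -286.7] r 22.0 zt 0.0294 n 9508 rel [ 0.001 -0.003] -0.0001
```

Emit:
drive_tool(rows=[{"hand": 0.075,"dx": 0,"dy": 0,"dz": -0.0005,"rx": 0,"ry": 0,"rz": 0},{"hand": 0.075,"dx": 0,"dy": 0,"dz": -0.0005,"rx": 0,"ry": 0,"rz": 0},{"hand": 0.075,"dx": 0,"dy": 0,"dz": 0,"rx": 0,"ry": 0,"rz": 0},{"hand": 0.075,"dx": 0,"dy": 0,"dz": 0,"rx": 0,"ry": 0,"rz": 0},{"hand": 0.075,"dx": 0,"dy": 0,"dz": 0.03,"rx": 0,"ry": 0,"rz": 0},{"hand": 0.075,"dx": 0,"dy": 0,"dz": 0.07,"rx": 0,"ry": 0,"rz": 0},{"hand": 0.085,"dx": 0,"dy": 0,"dz": 0.1,"rx": -0.01,"ry": 0,"rz": 0},{"hand": 0.085,"dx": 0.02,"dy": 0.03,"dz": 0.1,"rx": -0.01,"ry": 0,"rz": 0},{"hand": 0.085,"dx": 0.04,"dy": 0.06,"dz": 0.1,"rx": -0.01,"ry": 0,"rz": 0},{"hand": 0.085,"dx": 0.06,"dy": 0.1,"dz": 0.1,"rx": -0.01,"ry": 0,"rz": 0}])

```text
time: 22.27
position: [0.5245, -0.1867, 0.1313]
orientation: [-1.574, 0.007, 0.009]
force: [0.4, -0.9, -0.5]
gripper_width: 0.0851
```

Emit:
drive_tool(rows=[{"hand": 0.085,"dx": 0.02,"dy": 0.035,"dz": 0,"rx": 0,"ry": 0,"rz": 0},{"hand": 0.085,"dx": 0.04,"dy": 0.07,"dz": 0,"rx": 0,"ry": 0,"rz": 0},{"hand": 0.085,"dx": 0.06,"dy": 0.105,"dz": 0,"rx": 0,"ry": 0,"rz": 0},{"hand": 0.085,"dx": 0.08,"dy": 0.14,"dz": 0,"rx": 0,"ry": 0,"rz": 0},{"hand": 0.085,"dx": 0.095,"dy": 0.17,"dz": 0,"rx": 0,"ry": 0,"rz": 0},{"hand": 0.085,"dx": 0.102,"dy": 0.198,"dz": 0,"rx": 0,"ry": 0,"rz": 0},{"hand": 0.085,"dx": 0.102,"dy": 0.198,"dz": -0.01,"rx": 0,"ry": 0,"rz": 0},{"hand": 0.085,"dx": 0.102,"dy": 0.198,"dz": -0.01,"rx": 0,"ry": 0,"rz": 0},{"hand": 0.085,"dx": 0.102,"dy": 0.198,"dz": -0.01,"rx": 0,"ry": 0,"rz": 0}])

```text
time: 23.02
position: [0.6256, 0.011, 0.1204]
orientation: [-1.574, 0.008, 0.011]
force: [0.6, 0.1, -0.3]
gripper_width: 0.0852
```

Run:
```python
from h import *
s=bot.sense();print(s['position'],s['orientation'],s['time'])
for n in('wrist','scene'):
  print(n)
  for c in caps(n):
    if c[0][0]>.38 and c[0][0]<.7:print(*c)
```

```text
[0.6255622  0.01099627 0.12043541] [-1.57380708  0.00832678  0.01121779] 23.0167
wrist
[0.6267 0.0139 0.0282] [0.0398 0.0405] 0.0287 [323. 257.]
[ 0.6041 -0.0653  0.0281] [0.0406 0.0409] 0.0286 [286. 375.]
scene
[0.6272 0.0107 0.0283] [0.0404 0.0412] 0.0284 [351. 277.]
[ 0.6039 -0.0686  0.0282] [0.0403 0.0419] 0.0283 [305. 300.]
[ 0.4644 -0.289   0.0282] [0.0422 0.041 ] 0.0284 [127. 339.]
```

Emit:
drive_tool(rows=[{"hand": 0.085,"dx": 0.0011,"dy": 0.0029,"dz": -0.03,"rx": 0,"ry": 0,"rz": 0},{"hand": 0.085,"dx": 0.0011,"dy": 0.0029,"dz": -0.06,"rx": 0,"ry": 0,"rz": 0},{"hand": 0.085,"dx": 0.0011,"dy": 0.0029,"dz": -0.08,"rx": 0,"ry": 0,"rz": 0},{"hand": 0.085,"dx": 0.0011,"dy": 0.0029,"dz": -0.09,"rx": 0,"ry": 0,"rz": 0},{"hand": 0.085,"dx": 0.0011,"dy": 0.0029,"dz": -0.09,"rx": 0,"ry": 0,"rz": 0},{"hand": 0.085,"dx": 0.0011,"dy": 0.0029,"dz": -0.09,"rx": 0,"ry": 0,"rz": 0}])

```text
time: 23.62
position: [0.6276, 0.0122, 0.0321]
orientation: [-1.574, 0.009, 0.007]
force: [0.2, 0.4, 0.2]
gripper_width: 0.085
```

Emit:
drive_tool(force=30, rows=[{"hand": 0.035,"dx": 0,"dy": 0,"dz": 0,"rx": 0,"ry": 0,"rz": 0},{"hand": 0.035,"dx": 0,"dy": 0,"dz": 0,"rx": 0,"ry": 0,"rz": 0},{"hand": 0.035,"dx": 0,"dy": 0,"dz": 0,"rx": 0,"ry": 0,"rz": 0},{"hand": 0.035,"dx": 0,"dy": 0,"dz": 0,"rx": 0,"ry": 0,"rz": 0},{"hand": 0.035,"dx": 0,"dy": 0,"dz": 0,"rx": 0,"ry": 0,"rz": 0},{"hand": 0.035,"dx": 0,"dy": 0,"dz": 0,"rx": 0,"ry": 0,"rz": 0},{"hand": 0.035,"dx": 0,"dy": 0,"dz": 0,"rx": 0,"ry": 0,"rz": 0}])

```text
time: 24.2
position: [0.6287, 0.012, 0.0337]
orientation: [-1.575, 0.007, 0.006]
force: [-2.0, -0.2, 6.0]
gripper_width: 0.0409
```

Emit:
drive_tool(rows=[{"hand": 0.035,"dx": 0,"dy": 0,"dz": 0.03,"rx": 0,"ry": 0,"rz": 0},{"hand": 0.035,"dx": 0,"dy": 0,"dz": 0.07,"rx": 0,"ry": 0,"rz": 0},{"hand": 0.035,"dx": -0.03,"dy": -0.02,"dz": 0.075,"rx": 0,"ry": 0,"rz": 0},{"hand": 0.035,"dx": -0.06,"dy": -0.04,"dz": 0.075,"rx": 0,"ry": 0,"rz": 0},{"hand": 0.035,"dx": -0.09,"dy": -0.06,"dz": 0.075,"rx": 0,"ry": 0,"rz": 0},{"hand": 0.035,"dx": -0.12,"dy": -0.08,"dz": 0.075,"rx": 0,"ry": 0,"rz": 0},{"hand": 0.035,"dx": -0.145,"dy": -0.097,"dz": 0.07,"rx": 0,"ry": 0,"rz": 0},{"hand": 0.035,"dx": -0.16,"dy": -0.107,"dz": 0.062,"rx": 0,"ry": 0,"rz": 0},{"hand": 0.035,"dx": -0.16,"dy": -0.107,"dz": 0.06,"rx": 0,"ry": 0,"rz": 0},{"hand": 0.035,"dx": -0.16,"dy": -0.107,"dz": 0.06,"rx": 0,"ry": 0,"rz": 0}])

```text
time: 25.03
position: [0.4679, -0.095, 0.0933]
orientation: [-1.574, 0.009, 0.005]
force: [0.1, -0.2, -0.2]
gripper_width: 0.0404
```

Emit:
drive_tool(rows=[{"hand": 0.035,"dx": 0,"dy": 0,"dz": 0,"rx": 0,"ry": 0,"rz": 0},{"hand": 0.035,"dx": 0,"dy": 0,"dz": 0,"rx": 0,"ry": 0,"rz": 0},{"hand": 0.035,"dx": 0,"dy": 0,"dz": 0,"rx": 0,"ry": 0,"rz": 0}])

```text
time: 25.28
position: [0.469, -0.0947, 0.0937]
orientation: [-1.574, 0.007, 0.005]
force: [-0.6, -0.2, -0.2]
gripper_width: 0.0409
```

Run:
```python
from h import *
im,w=held()
```

```text
T [ 0.469  -0.0947  0.0937] rv [-1.5743  0.0068  0.0049] F [-0.6 -0.2 -0.2] w 0.04091536476390271 t 25.2833
cap c [469.9 -93.8] r 22.2 zt 0.0885 n 9186 rel [0.001  0.0009] -0.0052
```

Emit:
drive_tool(rows=[{"hand": 0.035,"dx": -0.0022,"dy": 0.0002,"dz": 0,"rx": 0,"ry": 0,"rz": 0},{"hand": 0.035,"dx": -0.0022,"dy": 0.0002,"dz": 0,"rx": 0,"ry": 0,"rz": 0},{"hand": 0.035,"dx": -0.0022,"dy": 0.0002,"dz": 0,"rx": 0,"ry": 0,"rz": 0},{"hand": 0.035,"dx": -0.0022,"dy": 0.0002,"dz": 0,"rx": 0,"ry": 0,"rz": 0},{"hand": 0.035,"dx": -0.0022,"dy": 0.0002,"dz": 0,"rx": 0,"ry": 0,"rz": 0}])

```text
time: 25.75
position: [0.4666, -0.0945, 0.0936]
orientation: [-1.574, 0.007, 0.005]
force: [0.9, -0.1, 0.1]
gripper_width: 0.0409
```

Run:
```python
from h import *
im,w=held()
```

```text
T [ 0.4666 -0.0945  0.0936] rv [-1.5743  0.007   0.0051] F [ 0.9 -0.1  0.1] w 0.04091618333014064 t 25.75
cap c [467.3 -93.6] r 22.2 zt 0.0885 n 9171 rel [0.0007 0.0009] -0.0052
```

Emit:
drive_tool(rows=[{"hand": 0.035,"dx": 0,"dy": 0,"dz": -0.003,"rx": 0,"ry": 0,"rz": 0},{"hand": 0.035,"dx": 0,"dy": 0,"dz": -0.006,"rx": 0,"ry": 0,"rz": 0},{"hand": 0.035,"dx": 0,"dy": 0,"dz": -0.0085,"rx": 0,"ry": 0,"rz": 0},{"hand": 0.035,"dx": 0,"dy": 0,"dz": -0.011,"rx": 0,"ry": 0,"rz": 0},{"hand": 0.035,"dx": 0,"dy": 0,"dz": -0.013,"rx": 0,"ry": 0,"rz": 0},{"hand": 0.035,"dx": 0,"dy": 0,"dz": -0.0145,"rx": 0,"ry": 0,"rz": 0}])

```text
time: 26.3
position: [0.4667, -0.0946, 0.0813]
orientation: [-1.574, 0.008, 0.007]
force: [-13.7, 6.0, 34.6]
gripper_width: 0.0412
```

Run:
```python
from h import *
im,w=held()
```

```text
T [ 0.4667 -0.0946  0.0813] rv [-1.5738  0.0082  0.007 ] F [-13.7   6.   34.6] w 0.04117404760326785 t 26.3
cap c [466.9 -93.1] r 21.5 zt 0.0763 n 9191 rel [0.0002 0.0015] -0.005
```

Emit:
drive_tool(rows=[{"hand": 0.035,"dx": 0,"dy": 0,"dz": 0.001,"rx": 0,"ry": 0,"rz": 0},{"hand": 0.035,"dx": 0.001,"dy": 0,"dz": -0.0005,"rx": 0,"ry": 0,"rz": 0},{"hand": 0.035,"dx": 0.001,"dy": 0.001,"dz": -0.0005,"rx": 0,"ry": 0,"rz": 0},{"hand": 0.035,"dx": 0,"dy": 0.0012,"dz": -0.0005,"rx": 0,"ry": 0,"rz": 0},{"hand": 0.035,"dx": -0.001,"dy": 0.001,"dz": -0.0005,"rx": 0,"ry": 0,"rz": 0},{"hand": 0.035,"dx": -0.0012,"dy": 0,"dz": -0.0005,"rx": 0,"ry": 0,"rz": 0},{"hand": 0.035,"dx": -0.001,"dy": -0.001,"dz": -0.0005,"rx": 0,"ry": 0,"rz": 0},{"hand": 0.035,"dx": 0,"dy": -0.0012,"dz": -0.0005,"rx": 0,"ry": 0,"rz": 0},{"hand": 0.035,"dx": 0.001,"dy": -0.001,"dz": -0.0005,"rx": 0,"ry": 0,"rz": 0},{"hand": 0.035,"dx": 0,"dy": 0,"dz": -0.0005,"rx": 0,"ry": 0,"rz": 0}])

```text
time: 27.18
position: [0.4671, -0.0943, 0.0816]
orientation: [-1.573, 0.008, 0.007]
force: [0.1, 0.0, 6.9]
gripper_width: 0.0407
```

Run:
```python
from h import *
im,w=held()
```

```text
T [ 0.4671 -0.0943  0.0816] rv [-1.573   0.0081  0.0069] F [0.1 0.  6.9] w 0.04065382977134337 t 27.1833
cap c [466.9 -92.6] r 21.2 zt 0.0764 n 9179 rel [-0.0002  0.0016] -0.0052
```

Emit:
drive_tool(rows=[{"hand": 0.035,"dx": 0,"dy": 0,"dz": 0.03,"rx": 0,"ry": 0,"rz": 0},{"hand": 0.035,"dx": 0,"dy": 0,"dz": 0.05,"rx": 0,"ry": 0,"rz": 0},{"hand": 0.035,"dx": 0.012,"dy": -0.034,"dz": 0.05,"rx": 0,"ry": 0,"rz": 0},{"hand": 0.035,"dx": 0.025,"dy": -0.07,"dz": 0.05,"rx": 0,"ry": 0,"rz": 0},{"hand": 0.035,"dx": 0.038,"dy": -0.105,"dz": 0.05,"rx": 0,"ry": 0,"rz": 0},{"hand": 0.035,"dx": 0.05,"dy": -0.14,"dz": 0.05,"rx": 0,"ry": 0,"rz": 0},{"hand": 0.035,"dx": 0.063,"dy": -0.175,"dz": 0.045,"rx": 0,"ry": 0,"rz": 0},{"hand": 0.035,"dx": 0.075,"dy": -0.21,"dz": 0.03,"rx": 0,"ry": 0,"rz": 0},{"hand": 0.035,"dx": 0.083,"dy": -0.23,"dz": 0.005,"rx": 0,"ry": 0,"rz": 0},{"hand": 0.035,"dx": 0.083,"dy": -0.23,"dz": -0.02,"rx": 0,"ry": 0,"rz": 0}])

```text
time: 28.07
position: [0.5512, -0.3292, 0.061]
orientation: [-1.577, 0.008, 0.002]
force: [0.1, -0.5, -0.9]
gripper_width: 0.0404
```

Emit:
drive_tool(rows=[{"hand": 0.035,"dx": 0,"dy": 0,"dz": -0.002,"rx": 0,"ry": 0,"rz": 0},{"hand": 0.035,"dx": 0,"dy": 0,"dz": -0.004,"rx": 0,"ry": 0,"rz": 0},{"hand": 0.035,"dx": 0,"dy": 0,"dz": -0.004,"rx": 0,"ry": 0,"rz": 0}])

```text
time: 28.32
position: [0.5509, -0.3286, 0.0567]
orientation: [-1.576, 0.008, 0.002]
force: [-0.6, -0.2, -0.4]
gripper_width: 0.0407
```

Run:
```python
from h import *
im,w=held()
```

```text
T [ 0.5509 -0.3286  0.0567] rv [-1.5758  0.0084  0.0025] F [-0.6 -0.2 -0.4] w 0.040700627561330256 t 28.3167
cap c [ 551.8 -327.6] r 21.9 zt 0.0515 n 9203 rel [0.0009 0.001 ] -0.0052
```

Emit:
drive_tool(rows=[{"hand": 0.035,"dx": 0,"dy": 0,"dz": -0.01,"rx": 0,"ry": 0,"rz": 0},{"hand": 0.035,"dx": 0,"dy": 0,"dz": -0.018,"rx": 0,"ry": 0,"rz": 0},{"hand": 0.035,"dx": 0,"dy": 0,"dz": -0.022,"rx": 0,"ry": 0,"rz": 0},{"hand": 0.035,"dx": 0,"dy": 0,"dz": -0.0228,"rx": 0,"ry": 0,"rz": 0},{"hand": 0.035,"dx": 0,"dy": 0,"dz": -0.0228,"rx": 0,"ry": 0,"rz": 0}])

```text
time: 28.78
position: [0.5512, -0.3285, 0.0346]
orientation: [-1.576, 0.007, 0.002]
force: [-0.4, -0.7, -0.6]
gripper_width: 0.0403
```

Emit:
drive_tool(rows=[{"hand": 0.06,"dx": 0,"dy": 0,"dz": 0,"rx": 0,"ry": 0,"rz": 0},{"hand": 0.06,"dx": 0,"dy": 0,"dz": 0,"rx": 0,"ry": 0,"rz": 0},{"hand": 0.06,"dx": 0,"dy": 0,"dz": 0,"rx": 0,"ry": 0,"rz": 0},{"hand": 0.06,"dx": 0,"dy": 0,"dz": 0,"rx": 0,"ry": 0,"rz": 0},{"hand": 0.06,"dx": 0,"dy": 0,"dz": 0.03,"rx": 0,"ry": 0,"rz": 0},{"hand": 0.06,"dx": 0,"dy": 0,"dz": 0.07,"rx": 0,"ry": 0,"rz": 0},{"hand": 0.085,"dx": 0,"dy": 0,"dz": 0.09,"rx": 0.004,"ry": 0,"rz": 0},{"hand": 0.085,"dx": 0.01,"dy": 0.035,"dz": 0.09,"rx": 0.004,"ry": 0,"rz": 0},{"hand": 0.085,"dx": 0.02,"dy": 0.07,"dz": 0.09,"rx": 0.004,"ry": 0,"rz": 0},{"hand": 0.085,"dx": 0.03,"dy": 0.105,"dz": 0.09,"rx": 0.004,"ry": 0,"rz": 0}])

```text
time: 29.62
position: [0.5818, -0.223, 0.1258]
orientation: [-1.573, 0.007, -0.001]
force: [0.7, -0.4, -0.4]
gripper_width: 0.0847
```

Emit:
drive_tool(rows=[{"hand": 0.085,"dx": 0.01,"dy": 0.035,"dz": 0,"rx": 0,"ry": 0,"rz": 0},{"hand": 0.085,"dx": 0.02,"dy": 0.07,"dz": 0,"rx": 0,"ry": 0,"rz": 0},{"hand": 0.085,"dx": 0.024,"dy": 0.105,"dz": 0,"rx": 0,"ry": 0,"rz": 0},{"hand": 0.085,"dx": 0.024,"dy": 0.14,"dz": 0,"rx": 0,"ry": 0,"rz": 0},{"hand": 0.085,"dx": 0.024,"dy": 0.158,"dz": 0,"rx": 0,"ry": 0,"rz": 0},{"hand": 0.085,"dx": 0.024,"dy": 0.158,"dz": 0,"rx": 0,"ry": 0,"rz": 0},{"hand": 0.085,"dx": 0.024,"dy": 0.158,"dz": 0,"rx": 0,"ry": 0,"rz": 0},{"hand": 0.085,"dx": 0.024,"dy": 0.158,"dz": 0,"rx": 0,"ry": 0,"rz": 0}])

```text
time: 30.28
position: [0.606, -0.066, 0.126]
orientation: [-1.574, 0.007, -0.001]
force: [1.1, -1.4, 1.0]
gripper_width: 0.0848
```

Run:
```python
from h import *
s=bot.sense();print(s['position'],s['orientation'],s['time'])
for n in('wrist','scene','side'):
  print(n)
  for c in caps(n):
    if c[0][0]>.38 and c[0][0]<.7:print(*c)
```

```text
[ 0.60598306 -0.06596207  0.12599961] [-1.57416162e+00  7.29424783e-03 -1.29006363e-03] 30.2833
wrist
[ 0.6043 -0.0658  0.0281] [0.0403 0.0403] 0.0287 [316. 258.]
scene
[0.4196 0.2857 0.0283] [0.0399 0.0428] 0.0286 [360. 138.]
[ 0.6037 -0.0686  0.0283] [0.0423 0.0413] 0.0284 [305. 300.]
[ 0.4651 -0.2885  0.0282] [0.0428 0.041 ] 0.0283 [127. 339.]
[ 0.551  -0.3287  0.0284] [0.0414 0.0405] 0.0285 [141. 395.]
side
[0.4186 0.2853 0.0274] [0.0401 0.0436] 0.0278 [182. 201.]
[ 0.6033 -0.0683  0.0269] [0.0398 0.0385] 0.0274 [361. 256.]
[ 0.5512 -0.3281  0.0268] [0.0424 0.041 ] 0.0273 [459. 373.]
[ 0.4647 -0.2877  0.0271] [0.0417 0.0423] 0.0274 [387. 384.]
```

Emit:
drive_tool(rows=[{"hand": 0.085,"dx": -0.0015,"dy": 0,"dz": -0.03,"rx": 0,"ry": 0,"rz": 0},{"hand": 0.085,"dx": -0.0015,"dy": 0,"dz": -0.06,"rx": 0,"ry": 0,"rz": 0},{"hand": 0.085,"dx": -0.0015,"dy": 0,"dz": -0.085,"rx": 0,"ry": 0,"rz": 0},{"hand": 0.085,"dx": -0.0015,"dy": 0,"dz": -0.095,"rx": 0,"ry": 0,"rz": 0},{"hand": 0.085,"dx": -0.0015,"dy": 0,"dz": -0.095,"rx": 0,"ry": 0,"rz": 0},{"hand": 0.085,"dx": -0.0015,"dy": 0,"dz": -0.095,"rx": 0,"ry": 0,"rz": 0}])

```text
time: 30.93
position: [0.6047, -0.0672, 0.0313]
orientation: [-1.574, 0.009, -0.003]
force: [0.3, -0.6, -0.0]
gripper_width: 0.0848
```

Emit:
drive_tool(force=30, rows=[{"hand": 0.035,"dx": 0,"dy": 0,"dz": 0,"rx": 0,"ry": 0,"rz": 0},{"hand": 0.035,"dx": 0,"dy": 0,"dz": 0,"rx": 0,"ry": 0,"rz": 0},{"hand": 0.035,"dx": 0,"dy": 0,"dz": 0,"rx": 0,"ry": 0,"rz": 0},{"hand": 0.035,"dx": 0,"dy": 0,"dz": 0,"rx": 0,"ry": 0,"rz": 0},{"hand": 0.035,"dx": 0,"dy": 0,"dz": 0,"rx": 0,"ry": 0,"rz": 0},{"hand": 0.035,"dx": 0,"dy": 0,"dz": 0,"rx": 0,"ry": 0,"rz": 0},{"hand": 0.035,"dx": 0,"dy": 0,"dz": 0,"rx": 0,"ry": 0,"rz": 0}])

```text
time: 31.52
position: [0.6058, -0.0674, 0.033]
orientation: [-1.575, 0.007, -0.005]
force: [-1.2, 0.8, 6.9]
gripper_width: 0.0408
```

Emit:
drive_tool(rows=[{"hand": 0.035,"dx": 0,"dy": 0,"dz": 0.03,"rx": 0,"ry": 0,"rz": 0},{"hand": 0.035,"dx": 0,"dy": 0,"dz": 0.06,"rx": 0,"ry": 0,"rz": 0},{"hand": 0.035,"dx": -0.03,"dy": -0.006,"dz": 0.072,"rx": 0,"ry": 0,"rz": 0},{"hand": 0.035,"dx": -0.06,"dy": -0.012,"dz": 0.072,"rx": 0,"ry": 0,"rz": 0},{"hand": 0.035,"dx": -0.09,"dy": -0.018,"dz": 0.072,"rx": 0,"ry": 0,"rz": 0},{"hand": 0.035,"dx": -0.12,"dy": -0.024,"dz": 0.068,"rx": 0,"ry": 0,"rz": 0},{"hand": 0.035,"dx": -0.137,"dy": -0.028,"dz": 0.062,"rx": 0,"ry": 0,"rz": 0},{"hand": 0.035,"dx": -0.137,"dy": -0.028,"dz": 0.061,"rx": 0,"ry": 0,"rz": 0},{"hand": 0.035,"dx": -0.137,"dy": -0.028,"dz": 0.061,"rx": 0,"ry": 0,"rz": 0}])

```text
time: 32.27
position: [0.4682, -0.0954, 0.0938]
orientation: [-1.574, 0.008, -0.005]
force: [0.9, 0.9, 0.7]
gripper_width: 0.0404
```

Emit:
drive_tool(rows=[{"hand": 0.035,"dx": 0,"dy": 0,"dz": 0,"rx": 0,"ry": 0,"rz": 0},{"hand": 0.035,"dx": 0,"dy": 0,"dz": 0,"rx": 0,"ry": 0,"rz": 0},{"hand": 0.035,"dx": 0,"dy": 0,"dz": 0,"rx": 0,"ry": 0,"rz": 0}])

```text
time: 32.52
position: [0.4694, -0.0955, 0.0944]
orientation: [-1.575, 0.007, -0.006]
force: [0.0, 0.9, 0.1]
gripper_width: 0.0409
```

Run:
```python
from h import *
im,w=held()
```

```text
T [ 0.4694 -0.0955  0.0944] rv [-1.5749  0.0065 -0.0059] F [0.  0.9 0.1] w 0.040894789599693955 t 32.5167
cap c [469.6 -95.3] r 22.1 zt 0.0899 n 9229 rel [0.0002 0.0002] -0.0045
```

Emit:
drive_tool(rows=[{"hand": 0.035,"dx": -0.0024,"dy": 0.0017,"dz": 0,"rx": 0,"ry": 0,"rz": 0},{"hand": 0.035,"dx": -0.0024,"dy": 0.0017,"dz": 0,"rx": 0,"ry": 0,"rz": 0},{"hand": 0.035,"dx": -0.0024,"dy": 0.0017,"dz": 0,"rx": 0,"ry": 0,"rz": 0},{"hand": 0.035,"dx": -0.0024,"dy": 0.0017,"dz": 0,"rx": 0,"ry": 0,"rz": 0},{"hand": 0.035,"dx": -0.0024,"dy": 0.0017,"dz": 0,"rx": 0,"ry": 0,"rz": 0}])

```text
time: 32.98
position: [0.4668, -0.0937, 0.0942]
orientation: [-1.575, 0.007, -0.006]
force: [0.5, 0.3, -0.1]
gripper_width: 0.0404
```

Run:
```python
from h import *
im,w=held()
```

```text
T [ 0.4668 -0.0937  0.0942] rv [-1.5748  0.0067 -0.0056] F [ 0.5  0.3 -0.1] w 0.04040747021425225 t 32.9833
cap c [467.5 -93.1] r 21.8 zt 0.0897 n 9216 rel [0.0007 0.0006] -0.0045
```

Descend; shoulder expected at TCP ≈ 0.0805, block at ≈ 0.0685.

Emit:
drive_tool(rows=[{"hand": 0.035,"dx": 0,"dy": 0,"dz": -0.003,"rx": 0,"ry": 0,"rz": 0},{"hand": 0.035,"dx": 0,"dy": 0,"dz": -0.006,"rx": 0,"ry": 0,"rz": 0},{"hand": 0.035,"dx": 0,"dy": 0,"dz": -0.009,"rx": 0,"ry": 0,"rz": 0},{"hand": 0.035,"dx": 0,"dy": 0,"dz": -0.012,"rx": 0,"ry": 0,"rz": 0},{"hand": 0.035,"dx": 0,"dy": 0,"dz": -0.014,"rx": 0,"ry": 0,"rz": 0},{"hand": 0.035,"dx": 0,"dy": 0,"dz": -0.016,"rx": 0,"ry": 0,"rz": 0}])

```text
time: 33.53
position: [0.4669, -0.0938, 0.0805]
orientation: [-1.574, 0.008, -0.003]
force: [-15.7, 7.0, 42.8]
gripper_width: 0.0407
```

Run:
```python
from h import *
im,w=held()
```

```text
T [ 0.4669 -0.0938  0.0805] rv [-1.5742  0.0082 -0.0034] F [-15.7   7.   42.8] w 0.0407007472122609 t 33.5333
cap c [466.7 -92.7] r 21.3 zt 0.0763 n 9257 rel [-0.0001  0.0011] -0.0042
```

Emit:
drive_tool(rows=[{"hand": 0.035,"dx": 0,"dy": 0,"dz": 0.001,"rx": 0,"ry": 0,"rz": 0},{"hand": 0.035,"dx": 0.001,"dy": 0,"dz": -0.0005,"rx": 0,"ry": 0,"rz": 0},{"hand": 0.035,"dx": 0.001,"dy": 0.001,"dz": -0.0005,"rx": 0,"ry": 0,"rz": 0},{"hand": 0.035,"dx": 0,"dy": 0.0012,"dz": -0.0005,"rx": 0,"ry": 0,"rz": 0},{"hand": 0.035,"dx": -0.001,"dy": 0.001,"dz": -0.0005,"rx": 0,"ry": 0,"rz": 0},{"hand": 0.035,"dx": -0.0012,"dy": 0,"dz": -0.0005,"rx": 0,"ry": 0,"rz": 0},{"hand": 0.035,"dx": -0.001,"dy": -0.001,"dz": -0.0005,"rx": 0,"ry": 0,"rz": 0},{"hand": 0.035,"dx": 0,"dy": -0.0012,"dz": -0.0005,"rx": 0,"ry": 0,"rz": 0},{"hand": 0.035,"dx": 0.001,"dy": -0.001,"dz": -0.0005,"rx": 0,"ry": 0,"rz": 0},{"hand": 0.035,"dx": 0,"dy": 0,"dz": -0.0005,"rx": 0,"ry": 0,"rz": 0}])

```text
time: 34.42
position: [0.4673, -0.0935, 0.0809]
orientation: [-1.574, 0.008, -0.003]
force: [0.5, -0.2, 8.4]
gripper_width: 0.0408
```

Run:
```python
from h import *
im,w=held()
```

```text
T [ 0.4673 -0.0935  0.0809] rv [-1.5737  0.008  -0.0035] F [ 0.5 -0.2  8.4] w 0.04076676863419173 t 34.4167
cap c [467.4 -92.5] r 21.4 zt 0.0765 n 9225 rel [0.0001 0.001 ] -0.0044
```

Emit:
drive_tool(rows=[{"hand": 0.035,"dx": 0,"dy": 0,"dz": 0.03,"rx": 0,"ry": 0,"rz": 0},{"hand": 0.035,"dx": 0,"dy": 0,"dz": 0.05,"rx": 0,"ry": 0,"rz": 0},{"hand": 0.035,"dx": 0.018,"dy": -0.033,"dz": 0.05,"rx": 0,"ry": 0,"rz": 0},{"hand": 0.035,"dx": 0.036,"dy": -0.066,"dz": 0.05,"rx": 0,"ry": 0,"rz": 0},{"hand": 0.035,"dx": 0.054,"dy": -0.1,"dz": 0.05,"rx": 0,"ry": 0,"rz": 0},{"hand": 0.035,"dx": 0.072,"dy": -0.135,"dz": 0.04,"rx": 0,"ry": 0,"rz": 0},{"hand": 0.035,"dx": 0.083,"dy": -0.157,"dz": 0.02,"rx": 0,"ry": 0,"rz": 0},{"hand": 0.035,"dx": 0.083,"dy": -0.157,"dz": -0.01,"rx": 0,"ry": 0,"rz": 0},{"hand": 0.035,"dx": 0.083,"dy": -0.157,"dz": -0.03,"rx": 0,"ry": 0,"rz": 0},{"hand": 0.035,"dx": 0.083,"dy": -0.157,"dz": -0.04,"rx": 0,"ry": 0,"rz": 0}])

```text
time: 35.3
position: [0.5476, -0.2491, 0.0361]
orientation: [-1.569, 0.013, 0.0]
force: [-1.0, 1.1, -0.3]
gripper_width: 0.041
```

Emit:
drive_tool(rows=[{"hand": 0.035,"dx": 0,"dy": 0,"dz": 0,"rx": 0,"ry": 0,"rz": 0},{"hand": 0.035,"dx": 0,"dy": 0,"dz": 0,"rx": 0,"ry": 0,"rz": 0}])

```text
time: 35.47
position: [0.5469, -0.2484, 0.0351]
orientation: [-1.568, 0.014, 0.002]
force: [-0.4, -0.4, -1.1]
gripper_width: 0.0407
```

Run:
```python
from h import *
im,w=held()
```

```text
T [ 0.5469 -0.2484  0.0351] rv [-1.5679  0.0144  0.0021] F [-0.4 -0.4 -1.1] w 0.040747484955807586 t 35.4667
cap c [ 547.  -247.5] r 21.6 zt 0.0306 n 9253 rel [0.0001 0.0009] -0.0045
```

Lower 2 mm, release, retreat up and away from the scene's objects.

Emit:
drive_tool(rows=[{"hand": 0.035,"dx": 0,"dy": 0,"dz": -0.0018,"rx": 0,"ry": 0,"rz": 0},{"hand": 0.035,"dx": 0,"dy": 0,"dz": -0.0018,"rx": 0,"ry": 0,"rz": 0},{"hand": 0.065,"dx": 0,"dy": 0,"dz": -0.0018,"rx": 0,"ry": 0,"rz": 0},{"hand": 0.065,"dx": 0,"dy": 0,"dz": -0.0018,"rx": 0,"ry": 0,"rz": 0},{"hand": 0.065,"dx": 0,"dy": 0,"dz": -0.0018,"rx": 0,"ry": 0,"rz": 0},{"hand": 0.065,"dx": 0,"dy": 0,"dz": -0.0018,"rx": 0,"ry": 0,"rz": 0},{"hand": 0.065,"dx": 0,"dy": 0,"dz": 0.03,"rx": 0,"ry": 0,"rz": 0},{"hand": 0.065,"dx": 0,"dy": 0,"dz": 0.07,"rx": 0,"ry": 0,"rz": 0},{"hand": 0.085,"dx": 0,"dy": 0.03,"dz": 0.11,"rx": 0,"ry": 0,"rz": 0},{"hand": 0.085,"dx": 0,"dy": 0.06,"dz": 0.14,"rx": 0,"ry": 0,"rz": 0}])

```text
time: 36.35
position: [0.5482, -0.1963, 0.1727]
orientation: [-1.571, 0.013, -0.003]
force: [0.5, 0.5, 0.2]
gripper_width: 0.0844
```

Emit:
drive_tool(rows=[{"hand": 0.085,"dx": -0.02,"dy": 0.02,"dz": 0.02,"rx": 0,"ry": 0,"rz": 0},{"hand": 0.085,"dx": -0.05,"dy": 0.05,"dz": 0.05,"rx": 0,"ry": 0,"rz": 0},{"hand": 0.085,"dx": -0.07,"dy": 0.08,"dz": 0.08,"rx": 0,"ry": 0,"rz": 0},{"hand": 0.085,"dx": -0.08,"dy": 0.1,"dz": 0.1,"rx": 0,"ry": 0,"rz": 0},{"hand": 0.085,"dx": -0.08,"dy": 0.1,"dz": 0.1,"rx": 0,"ry": 0,"rz": 0},{"hand": 0.085,"dx": -0.08,"dy": 0.1,"dz": 0.1,"rx": 0,"ry": 0,"rz": 0}])

```text
time: 36.85
position: [0.4687, -0.0957, 0.2752]
orientation: [-1.574, 0.008, -0.006]
force: [-0.5, -0.3, -0.6]
gripper_width: 0.085
```

Run:
```python
from h import *
print(bot.sense()['position'])
for n in('wrist','scene','side'):
  print(n)
  for c in caps(n):
    if c[0][0]>.38 and c[0][0]<.7:print(*c)
for k,v in pin((.4672,-.0938)).items():print(k,v)
a,_=bot.snapshot('scene');b,_=bot.snapshot('side')
cv2.imwrite('pics/end.png',cv2.resize(a,None,fx=1.25,fy=1.25)[:,:,::-1]);cv2.imwrite('pics/end2.png',b[:,:,::-1])
for t in('polish1','buffer','dropper'):
  for n in('scene','side'):
    P=bot.camera_params(n);im,d=bot.snapshot(n);w=cloud(d,P)
    for r in bot.cut_out(n,t):
      q=w[r['mask']];q=q[q[:,2]>.006]
      if r['p']>.5 and len(q)>10: R=rect(q);print(t,n,np.round(R[0]),np.round(R[1]),round(R[2],1))
```

```text
[ 0.46870735 -0.09565104  0.27524496]
wrist
[ 0.5483 -0.2474  0.0278] [0.041  0.0411] 0.0285 [397. 342.]
[ 0.4643 -0.2869  0.0279] [0.0407 0.0419] 0.0286 [317. 374.]
[ 0.5514 -0.327   0.0277] [0.0409 0.0421] 0.0285 [396. 404.]
scene
[0.4188 0.286  0.0279] [0.0417 0.0409] 0.0284 [360. 138.]
[ 0.4642 -0.2889  0.0284] [0.0415 0.0412] 0.0284 [127. 339.]
[ 0.5475 -0.2498  0.0282] [0.0413 0.0414] 0.0283 [186. 356.]
[ 0.5509 -0.3287  0.0283] [0.0419 0.0408] 0.0284 [141. 395.]
side
[0.4191 0.2856 0.0276] [0.0405 0.0412] 0.0278 [182. 201.]
[ 0.5475 -0.2488  0.0268] [0.0412 0.0411] 0.0273 [413. 336.]
[ 0.5511 -0.3281  0.0269] [0.0424 0.0411] 0.0273 [459. 373.]
[ 0.4642 -0.288   0.027 ] [0.0426 0.0419] 0.0274 [387. 384.]
block (((466.64312744140625, -93.01580810546875), (40.28594207763672, 60.12751770019531), 72.89894104003906), 2701, 0.03622484100260104)
thick (((466.2673645019531, -92.45880126953125), (26.97088623046875, 26.69206428527832), 89.45671844482422), 126, 0.047998602760905895)
nose (((466.34466552734375, -92.56693267822266), (19.610349655151367, 19.525787353515625), 2.240415334701538), 150, 0.05530106116584907)
polish1 scene [ 780. -100.] [30. 31.] 65.3
polish1 scene [342. 168.] [29. 32.] 57.7
polish1 scene [770.  60.] [31. 32.] 49.7
polish1 side [770.  60.] [30. 30.] 48.2
polish1 side [342. 169.] [32. 31.] 54.4
polish1 side [ 779. -100.] [30. 31.] 66.7
buffer scene [ 341. -144.] [30. 92.] 34.4
buffer side [ 340. -143.] [29. 92.] 35.4
dropper scene [ 751. -244.] [47. 48.] 46.7
dropper side [ 747. -246.] [42. 47.] 36.7
```

View pics/end.png

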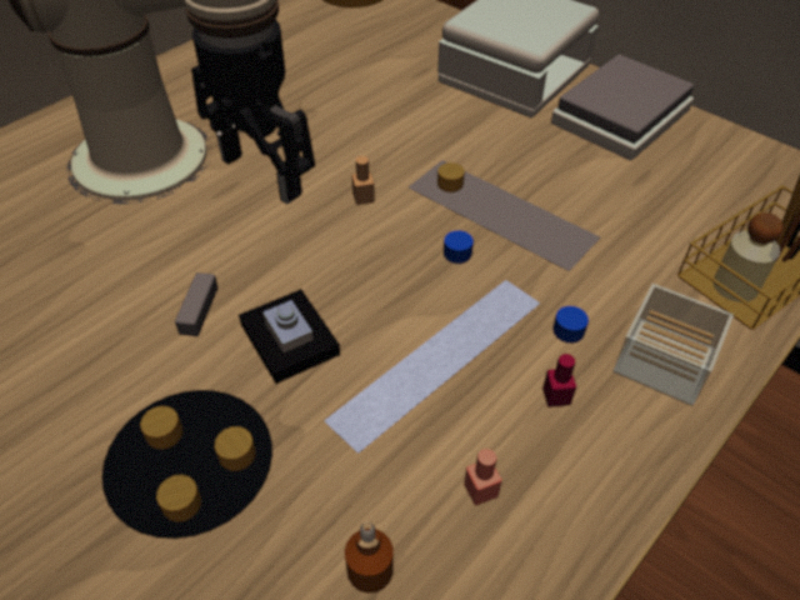

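View pics/end2.png

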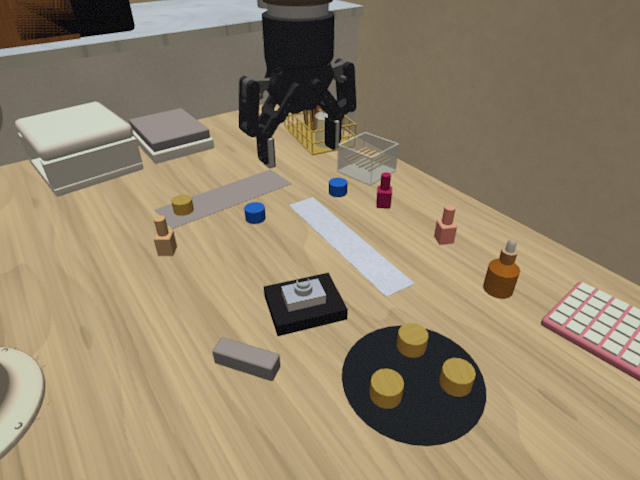

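```bash
python3 -c "
from workcell import bot
print(bot.job_done())"
```

```text
the job is handed in; nothing more can be done
None
```

The job is done and handed in at about 37 s of the 210 s. The gauge is seated, all four gold caps were tried on the pin from place 1 on, and each stands on its mat.

| Cap | Result on the pin | Where it stands |
|---|---|---|
| Place 1 | Went right down to the block (rim at about 36 mm) | Long grey mat |
| Place 2 | Stopped at about 48 mm | Round rubber mat |
| Place 3 | Stopped at about 48 mm | Round rubber mat |
| Last cap | Stopped at about 48 mm | Round rubber mat |

- **Tight caps:** I moved each one about 1 mm around while pressing lightly, and none went further down.
- **Knocked cap:** the last cap was shifted about 5 cm along the row during the run. I found it again and took it in its turn. Place 4 was empty in the first pictures, and the judging text could be read as expecting five caps, but only four were ever in view.
- **Last checks:** the gauge block's top is at 36 mm, so it sits flat. All four caps are upright (tops at about 28 mm) and at least 15 mm inside their mat edges in both fixed cameras. The bottles and buffer are within about 2 mm of where they started, and both blue caps look unmoved in the pictures.
- **Disagreements:** the wrist and fixed cameras differ by 2–3 mm in y, so I used the wrist camera for gripping and fitting. The place 2 grasp was about 4 mm off centre, which I measured and corrected before the fit. The highest wrist force I read was about 46 N, on the last cap.

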